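Comb the stirring rods into the drying tray and lock them in

ROBOT

A 6-joint arm with a two-finger parallel gripper is mounted at the origin on the work surface. World frame = base frame: x ahead of the robot, y to its left, z up, the work surface at z = 0. Lengths are in m, angles in rad, forces in N, time in s.
With the tool pointing down it reaches from about 0.25 to 0.725 m from the base axis. Payload 4 kg.
Tool frame: the origin (TCP) lies at the very end of the fingers, on their centre line; the grasp point (between the pads) lies 19 mm behind it; z points along the fingers, y is the direction in which the jaws open and shut (so a half turn about z gives the same grasp; the last joint's range is limited). The gripper opens to 85 mm and grips with 20 to 120 N. Pads are 22 mm wide; open, the fingers measure 114 mm over their backs; the gripper's body (76 mm by 85 mm) begins 54 mm behind the grasp point. The pads swing forward as they close: fully open they stand 13 mm farther back than shut.
Start: joints at [1.212, 0.241, 0.005, 1.335, 0, 1.571], TCP at [0.176, 0.468, 0.231] pointing down, gripper open.
Joint ranges: [-2.72, 2.72], [-1.05, 1.87], [-1.09, 1.28], [-1.99, 2.15], [-1.42, 1.44], [-3.14, 3.14]. Speed limits (rad/s): [2.79, 2.79, 3.14, 3.14, 3.14, 3.14].

INTERFACE

Orientations are given as a unit quaternion [x, y, z, w].
In Python, from workcell import bot gives the robot as it stands.
- The arm moves only by the shell command python3 -m crank 'ROWS'. ROWS is JSON, a list that holds one entry, the list of rows, each a list of 5 numbers: the shift along the tool's x, y, z in mm, then the turn about the tool's z in degrees, then the closure in counts, from 0 (fully open) to 255 (shut). In form: [[[tx, ty, tz, turn, grip], ...]]. A call has 1 to 12 rows; each row shifts and turns the pose as measured when the row begins, along the tool's axes as they then stand; what a row does not reach is not made up. A row lasts 1/8 s, in which the tool goes at most 62.5 mm and 10.7 degrees, less where a joint would pass 70% of its speed; a pose out of reach is approached as far as the arm can. A call is refused whole if a number of a shift passes 62.5 or a number of a turn 10.7, either way. A call with a gripper value outside its range is refused whole. The fingers move at their own pace and stop on an object; the grip force is fixed at half the most. Time passes only in rows, so rows that do not move let the fingers close. It gives the time, the measured TCP pose, the force and the opening at its end, in the units of the state.
- bot.get_obs(): the state, without advancing time (a new reading comes with each control period).
- bot.camera(name): name is "scene" or "top" or "wrist"; returns a dict with "img" (400x640x3 uint8, blue, green, red), "depth" (400x640 float32, m along the optical axis (not along the pixel's ray), 0 where there is no reading), "fx", "fy", "cx", "cy" (pixels), "R" (3x3) and "t" (3): a world point X has camera coordinates R X + t; the wrist camera has in their place "T_tool_cam" (4x4, takes a point from camera to tool coordinates, whose origin is the TCP and whose axes are the flange's). Camera axes: x right, y down, z forward; pixel columns grow to the right and rows downward; lengths in m; the calibration is good to about 2 mm. A picture is of the moment at which its call begins: read the wrist's pose just before it.
- bot.job_done(): hands the job in, once; it reports no verdict.
The state is a dict: "clock": time; "joint_pos": joint angles; "joint_vel": joint speeds; "tau": joint torques, N m; "eef_pos": TCP position; "tool_rot": TCP orientation; "ft_force": force on the tool from outside, world axes, zero at the start; "ft_torque": the same for the moment, N m; "grip_width": finger opening in m.
Only numpy, scipy, OpenCV 4.12 (cv2) and the standard library are available. Lean on these libraries where they do the work, as an engineer would, in place of code of your own. Each camera call takes 0.05 s, during which the arm holds its last target.

TASK

Take the rake from its rest and, starting on the tray's flat end behind the loose rods, comb across the flutes with it, to and fro if need be, its bar riding on the tray's side rims, until all four stirring rods lie down in the flutes, one to a flute; move the rods only with the rake, never with the gripper or arm. Put the rake back on its rest, then slip the keeper slat over the tray's two pins so that it lies flat on the end blocks across the rods. Leave the bottles and the bowl where they are.

Things in the scene. Friction and masses are not known exactly. Their poses are not given: they have to be found in the camera images.
- tray: Fixed drying tray, 204 (its x) x 288 (y) mm, wood frame, fluted aluminium floor; origin under its centre, on the bench. Eleven V-flutes run along x, pitch 19.1 mm: valleys at y = -80.5, -61.4 ... +110.5 mm, ridge tops at z = 21 mm. Side walls along y (x = +-92 to +-102 mm) have rims at z = 50 mm. End blocks (y = +-120 to +-144 mm) have tops at z = 27 mm.
- strip (a point): Middle of the tray's flat end strip, level with the ridge tops and nearly free of rods (a rod end may reach 5 mm over it): tray y = -120 to -90 mm, as wide as the flutes are long. The rods lie on the flutes beyond it (+y of the tray). Axes as the tray.
- pin_a (a point): Top of the upright round-nosed steel pin on the tray's end block at the flat strip: tray x = 0, y = -132 mm; 8 mm thick, 22 mm high above the block. Axes as the tray.
- pin_b (a point): Top of the like pin on the other end block: tray x = 0, y = +132 mm.
- rake_grip (a point): Centre of the rake's upright grip, 85 (x) x 20 (y) x 50 mm high. Loose wooden rake, 0.13-0.21 kg; its bar under the grip is 224 (x) x 22 (y) x 20 mm, its underside 45 mm below this point. z is up, from teeth to grip. A half turn makes no difference to its use.
- rake_teeth (a point): Middle of the row of the rake's tooth tips, 72.5 mm below rake_grip; one straight row along x of fifteen round teeth, 8 mm thick, 27.5 mm long, 12 mm apart (over +-84 mm). With the bar's ends on the tray's rims the tips pass 1.5 mm above the ridges: over rods at home, but against rods on the ridges. At 40 to 55 mm/s these turn, roll and drop into flutes; above 80 mm/s they skid and turn endwise.
- rest_seat (a point): Middle of the seat of the rake's fixed plywood rest, level with the tops of its two uprights (50 mm above the bench, x = +-104 mm, 12 mm thick) that carry the ends of the rake's bar; x along the bar. Cheeks 12 mm high at y = +-23 mm stop the 22 mm bar sliding off. Base plate 236 x 80 x 10 mm. The rake starts here, grip up, within 5 mm of the middle.
- keeper_grip (a point): Centre of the grip block, 22 (x) x 60 (y) x 46 mm high, on the middle of the loose keeper slat (plywood, 0.11 kg, 30 (x) x 290 (y) x 8 mm), 31 mm above its underside. Through holes 13 mm across at x = 0, y = +-132 mm. Starts flat on the bench, grip up. On the tray it lies on the end blocks, 6 mm above the ridges; a half turn makes no difference.
- bottle_tall: Bystander: dark dye bottle with white cap, 52 mm wide, 125 mm high, beyond the tray; origin under its foot.
- bottle_short: Bystander: amber jar with white lid, 60 mm wide, 85 mm high, beyond the tray; origin under its foot.
- water_bowl: Bystander: white bowl, 84 mm wide, 40 mm high, beyond the tray; origin under its foot.
- rod1_center (a point): Centre of a loose round wooden stirring rod, 10 mm thick, 135 mm long, 14 g; x runs along the rod. All four are alike and start loose and askew on the flutes, up to 0.4 rad off their line. Lying home in a flute its centre is 16 mm above the tray's underside and its top is level with the ridges.
- rod2_center (a point): Centre of a loose round wooden stirring rod, 10 mm thick, 135 mm long, 14 g; x runs along the rod. All four are alike and start loose and askew on the flutes, up to 0.4 rad off their line. Lying home in a flute its centre is 16 mm above the tray's underside and its top is level with the ridges.
- rod3_center (a point): Centre of a loose round wooden stirring rod, 10 mm thick, 135 mm long, 14 g; x runs along the rod. All four are alike and start loose and askew on the flutes, up to 0.4 rad off their line. Lying home in a flute its centre is 16 mm above the tray's underside and its top is level with the ridges.
- rod4_center (a point): Centre of a loose round wooden stirring rod, 10 mm thick, 135 mm long, 14 g; x runs along the rod. All four are alike and start loose and askew on the flutes, up to 0.4 rad off their line. Lying home in a flute its centre is 16 mm above the tray's underside and its top is level with the ridges.
There are look-alikes about, which are no part of the job. Leave any purple look-alike of the part that bears rest_seat alone.

How it is judged:
On the way, in this order (a step that is already met when the one before it is completed fails the run):
1. the rake, held, stands with its teeth down in the tray, its row along the flutes, before all rods are home (contact force between the fingers and rake above 1 N and z of rake_teeth in the frame of tray between 0.017 and 0.032 m and x of rake_teeth in the frame of tray between -0.03 and 0.03 m and y of rake_teeth in the frame of tray between -0.125 and 0.125 m and angle between the x axis of rake_teeth and the x axis of tray, either way round below 0.2 rad and not ((z of rod1_center in the frame of tray between 0.0125 and 0.0187 m and x of rod1_center in the frame of tray between -0.03 and 0.03 m and y of rod1_center in the frame of tray between -0.092 and 0.122 m and angle between the x axis of rod1_center and the x axis of tray, either way round below 0.05 rad) and (z of rod2_center in the frame of tray between 0.0125 and 0.0187 m and x of rod2_center in the frame of tray between -0.03 and 0.03 m and y of rod2_center in the frame of tray between -0.092 and 0.122 m and angle between the x axis of rod2_center and the x axis of tray, either way round below 0.05 rad) and (z of rod3_center in the frame of tray between 0.0125 and 0.0187 m and x of rod3_center in the frame of tray between -0.03 and 0.03 m and y of rod3_center in the frame of tray between -0.092 and 0.122 m and angle between the x axis of rod3_center and the x axis of tray, either way round below 0.05 rad) and (z of rod4_center in the frame of tray between 0.0125 and 0.0187 m and x of rod4_center in the frame of tray between -0.03 and 0.03 m and y of rod4_center in the frame of tray between -0.092 and 0.122 m and angle between the x axis of rod4_center and the x axis of tray, either way round below 0.05 rad))), for 0.1 s.
2. all four rods lie home in the flutes while the rake is still in the hand (contact force between the fingers and rake above 1 N and z of rod1_center in the frame of tray between 0.0125 and 0.0187 m and x of rod1_center in the frame of tray between -0.03 and 0.03 m and y of rod1_center in the frame of tray between -0.092 and 0.122 m and angle between the x axis of each of rod1_center, rod2_center, rod3_center, rod4_center and the x axis of tray, either way round below 0.05 rad and z of rod2_center in the frame of tray between 0.0125 and 0.0187 m and x of rod2_center in the frame of tray between -0.03 and 0.03 m and y of rod2_center in the frame of tray between -0.092 and 0.122 m and z of rod3_center in the frame of tray between 0.0125 and 0.0187 m and x of rod3_center in the frame of tray between -0.03 and 0.03 m and y of rod3_center in the frame of tray between -0.092 and 0.122 m and z of rod4_center in the frame of tray between 0.0125 and 0.0187 m and x of rod4_center in the frame of tray between -0.03 and 0.03 m and y of rod4_center in the frame of tray between -0.092 and 0.122 m), for 0.2 s.
3. the rake is back on its rest (horizontal distance between rake_grip and rest_seat below 0.02 m and z of rake_grip in the frame of rest_seat between 0.041 and 0.049 m and angle between rake_grip's own z axis and vertical below 0.06 rad), for 0.2 s.
At the end, for the whole second after the job is handed in: Every rod lies down in a flute (height within 3 mm, parallel within 0.05 rad, within 30 mm of mid-length); the rake lies level on its rest (within 20 mm, height 4 mm); the keeper lies flat on both end blocks, pins through its holes (within 5 mm, height 3 mm, 0.03 rad) (all of step 3 and z of rod1_center in the frame of tray between 0.0125 and 0.0187 m and x of rod1_center in the frame of tray between -0.03 and 0.03 m and y of rod1_center in the frame of tray between -0.092 and 0.122 m and angle between the x axis of each of rod1_center, rod2_center, rod3_center, rod4_center and the x axis of tray, either way round below 0.05 rad and z of rod2_center in the frame of tray between 0.0125 and 0.0187 m and x of rod2_center in the frame of tray between -0.03 and 0.03 m and y of rod2_center in the frame of tray between -0.092 and 0.122 m and z of rod3_center in the frame of tray between 0.0125 and 0.0187 m and x of rod3_center in the frame of tray between -0.03 and 0.03 m and y of rod3_center in the frame of tray between -0.092 and 0.122 m and z of rod4_center in the frame of tray between 0.0125 and 0.0187 m and x of rod4_center in the frame of tray between -0.03 and 0.03 m and y of rod4_center in the frame of tray between -0.092 and 0.122 m and z of keeper_grip in the frame of tray between 0.0545 and 0.0615 m and horizontal distance between keeper_grip and tray below 0.005 m and angle between the y axis of keeper_grip and the y axis of tray, either way round below 0.03 rad and angle between keeper_grip's own z axis and vertical below 0.03 rad); the robot touches nothing.
It fails at once if a rod is touched by the fingers or the arm (contact force between any of the fingers, the arm and rod1 above 0.5 N or contact force between any of the fingers, the arm and rod2 above 0.5 N or contact force between any of the fingers, the arm and rod3 above 0.5 N or contact force between any of the fingers, the arm and rod4 above 0.5 N).
It fails at once if a bystander is moved by more than 30 mm (distance of any of bottle_tall, bottle_short, water_bowl from where it was at the start of the episode above 0.03 m).
It also fails if it takes over 72 s, if anything falls off the work surface, if the arm or the gripper's body presses on something with over 40 N, if the wrist force passes 120 N, or if a joint passes its speed limit or range.

## Working session

There is one attempt and no reset: what is moved stays moved. The work goes in short steps, Python scripts to look and compute and a shell command to move; the robot and the scene stay as the last step left them, time stands still between calls to the robot, and variables do not carry over. Pictures are saved under pics/ and viewed, and the job is handed in when it is done.

```bash
ls; mkdir -p pics
cat > h.py <<'E'
import numpy as np,cv2
from workcell import bot
def snap(n,f,save=True):
    o=bot.get_obs(); c=bot.camera(n); cv2.imwrite('pics/'+f+'.png',c['img']); 
    d={k:np.array(c[k]) for k in c if k not in('img',)}
    d['eef']=o['eef_pos'];d['rot']=o['tool_rot']; d['img']=c['img']
    np.savez('pics/'+f+'.npz',**d); return d
def ld(f): return dict(np.load('pics/'+f+'.npz'))
def p2w(d,u,v,z=None):
    from scipy.spatial.transform import Rotation as Ro
    r=np.array([(u-d['cx'])/d['fx'],(v-d['cy'])/d['fy'],1.])
    if 'R' in d: Rw=d['R'].T; o=-Rw@d['t']
    else:
        T=d['T_tool_cam']; Rt=Ro.from_quat(d['rot']).as_matrix(); Rw=Rt@T[:3,:3]; o=d['eef']+Rt@T[:3,3]
    if z is None: return o+Rw@(r*d['depth'][int(round(v)),int(round(u))])
    q=Rw@r; return o+q*(z-o[2])/q[2]
E
python3 - <<'E'
from h import *
print(bot.get_obs())
for n in('scene','top','wrist'): snap(n,n+'0')
E
```

```text
pics
{'clock': 0.0, 'joint_pos': array([ 1.21202621e+00,  2.41425048e-01,  3.72803333e-03,  1.33519542e+00,
       -8.88450666e-06,  1.57081938e+00]), 'joint_vel': array([-3.28594319e-04, -5.09082497e-04,  9.46741927e-05,  1.33454338e-03,
        6.24986397e-04, -5.34147195e-04]), 'tau': array([ 1.68509446e-04, -3.72313643e+01,  2.52411371e+01,  1.67260109e-02,
        2.61739626e-05,  3.71411019e-06]), 'eef_pos': array([0.17534318, 0.46757493, 0.23040838]), 'tool_rot': array([ 1.78435771e-01,  9.83951003e-01, -1.03203040e-03, -1.82615532e-04]), 'ft_force': array([-0.24457935,  0.49877261, -1.03900901]), 'ft_torque': array([-0.0044675 ,  0.02249816,  0.01625358]), 'grip_width': 0.084829756124799}
```

View pics/top0.png

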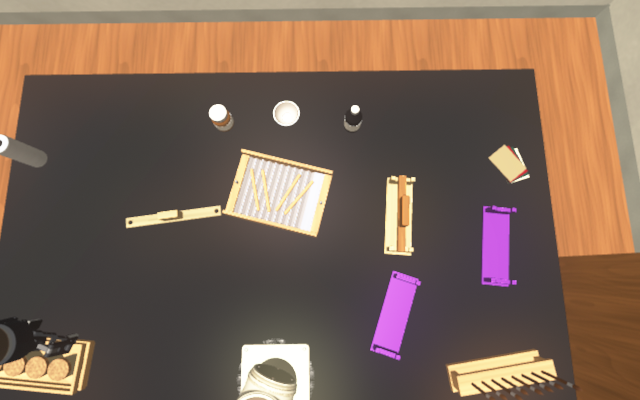

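View pics/scene0.png

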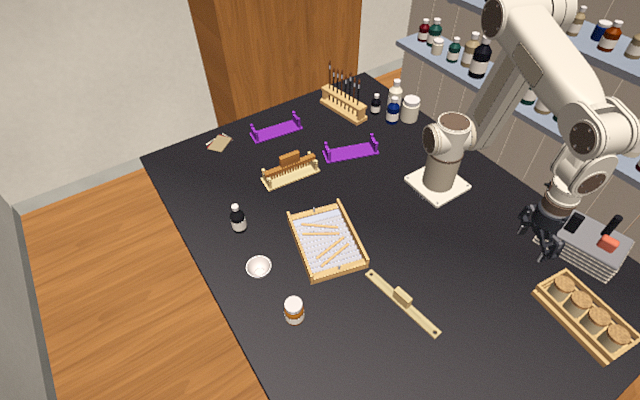

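View pics/wrist0.png

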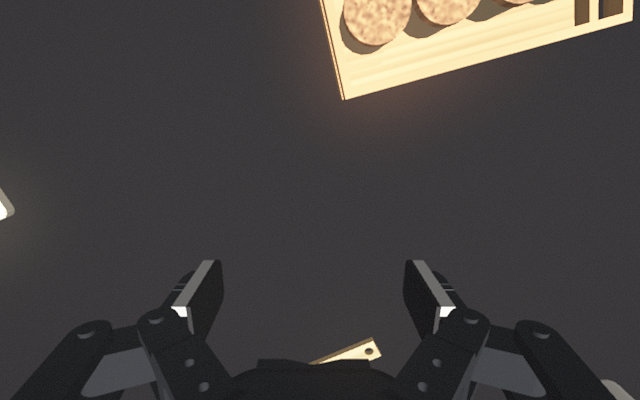

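The top view puts the tray at about (280,193), the rake on its wooden rest at (400,215) and the keeper at (173,216). Next I'll enlarge those areas.

Run:
```python
from h import *
d=ld('top0'); im=d['img']
def crop(x,y,w,h,s,f): cv2.imwrite('pics/'+f+'.png',cv2.resize(im[y:y+h,x:x+w],None,fx=s,fy=s,interpolation=cv2.INTER_CUBIC))
crop(215,140,130,100,6,'t_tray'); crop(375,165,50,100,6,'t_rake'); crop(115,195,120,40,6,'t_keep')
print(d['fx'],d['R'],-d['R'].T@d['t'])
for p in[(275,375),(173,216),(403,215),(280,193)]: print(p,p2w(d,*p))
```

```text
364.6532980285297 [[-1.24042360e-02 -9.99920425e-01 -2.29762087e-03]
 [-9.82641443e-01  1.26151765e-02 -1.85085525e-01]
 [ 1.85099781e-01 -3.81070321e-05 -9.82719731e-01]] [ 0.30717874 -0.1406914   1.11395734]
(275, 375) [ 0.07937856 -0.03313532  0.25803006]
(173, 216) [0.46435408 0.29697742 0.05413766]
(403, 215) [ 0.44938484 -0.36341593  0.1194165 ]
(280, 193) [ 0.53719069 -0.01219076  0.01638271]
```

View pics/t_tray.png

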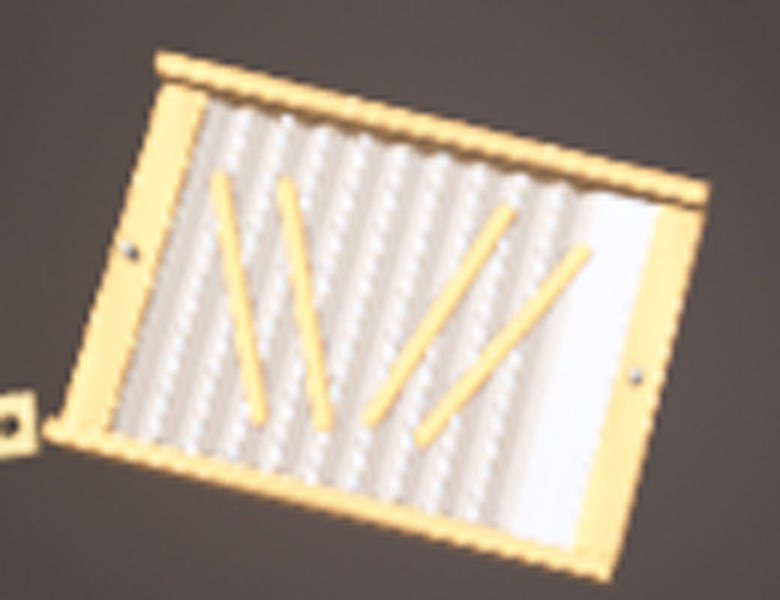

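View pics/t_rake.png

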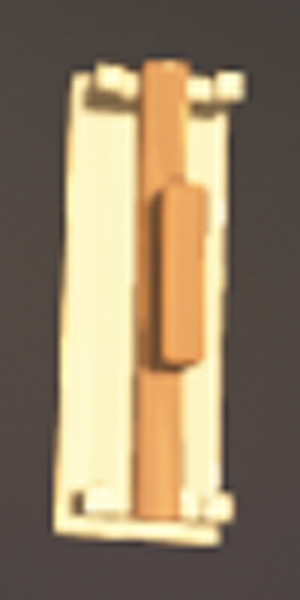

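View pics/t_keep.png

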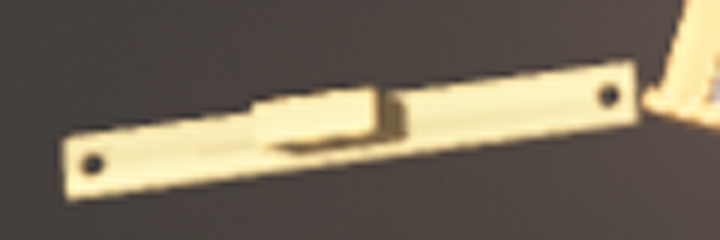

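Run:
```python
from h import *
d=ld('top0')
def T(u,v,x0,y0,z): return p2w(d,x0+u/6-.4,y0+v/6-.4,z)
a=T(635,377,215,140,.048);b=T(130,252,215,140,.048)
print('pins',a,b,np.linalg.norm(a-b),'ctr',(a+b)/2,'yaw',np.degrees(np.arctan2(-(b-a)[0],(b-a)[1])))
g=[T(*p,375,165,.12) for p in[(165,182),(209,186),(203,364),(160,362)]]
print('grip',np.round(g,4),np.mean(g,0)); 
e=[T(166,62,375,165,.07),T(160,519,375,165,.07)]
print('bar',e,np.mean(e,0))
c=[T(84,73,375,165,.01),T(228,105,375,165,.01),T(218,543,375,165,.01),T(56,533,375,165,.01)]
print('base',np.round(c,4),np.mean(c,0))
k=[T(93,164,115,195,.004),T(608,96,115,195,.004)]
print('keep',k,np.mean(k,0),np.linalg.norm(k[0]-k[1]))
```

```text
pins [ 0.50039226 -0.13628701  0.048     ] [0.56724543 0.11584721 0.048     ] 0.26084672064528985 ctr [ 0.53381884 -0.0102199   0.048     ] yaw -14.850211327151406
grip [[ 0.5056 -0.3638  0.12  ]
 [ 0.5035 -0.3841  0.12  ]
 [ 0.4208 -0.3766  0.12  ]
 [ 0.4219 -0.3571  0.12  ]] [ 0.46294232 -0.37039061  0.12      ]
bar [array([ 0.57574132, -0.37871046,  0.07      ]), array([ 0.35317321, -0.36403184,  0.07      ])] [ 0.46445726 -0.37137115  0.07      ]
base [[ 0.5858 -0.3495  0.01  ]
 [ 0.5678 -0.4233  0.01  ]
 [ 0.3436 -0.4052  0.01  ]
 [ 0.3495 -0.3246  0.01  ]] [ 0.46169703 -0.3756314   0.01      ]
keep [array([0.45508932, 0.44817965, 0.004     ]), array([0.48691632, 0.18628895, 0.004     ])] [0.47100282 0.3172343  0.004     ] 0.2638175459596388
```

```bash
cat > to.py <<'E'
import sys
from h import *
from scipy.spatial.transform import Rotation as Ro
def rep(x=None,y=None,z=None,yaw=None,turnfirst=False):
    o=bot.get_obs(); R=Ro.from_quat(o['tool_rot']).as_matrix(); p=o['eef_pos']
    cur=np.degrees(np.arctan2(R[1,0],R[0,0]))
    print('t %.2f p'%o['clock'],np.round(p*1e3,1),'yawx %.2f'%cur,'tilt',np.round(R[:2,2],4),'F',np.round(o['ft_force'],1),'w %.1f'%(o['grip_width']*1e3),'j',np.round(o['joint_pos'],2))
    if x is not None:
        w=np.array([x,y,z if z is not None else p[2]*1e3])-p*1e3
        print('tool shift',np.round(R.T@w,1),'norm %.1f'%np.linalg.norm(w))
    if yaw is not None:
        print('turn %.2f'%(-((yaw-cur+180)%360-180)))
if __name__=='__main__': rep(*[None if a=='-' else float(a) for a in sys.argv[1:]])
E
python3 -m crank '[[[-20,-25,0,0,0],[-37.6,-45.5,0,-2,0]]]'; python3 to.py 463.5 -371 200 175.7
```

```text
clock: 0.4
eef_pos: [0.2045, 0.3823, 0.2294]
tool_rot: [0.158, 0.987, -0.001, -0.0]
ft_force: [0.6, -0.2, 0.8]
grip_width: 0.0854
t 0.40 p [204.5 382.3 229.4] yawx 161.78 tilt [-0.0008 -0.0021] F [ 0.6 -0.2  0.8] w 85.4 j [ 1.08  0.11 -0.16  1.3  -0.    1.4 ]
tool shift [-481.5 -634.5   30.8] norm 797.1
turn -13.92
```

```bash
python3 -m crank '[[[-37,-48.8,0,0,0],[-37,-48.8,0,0,0],[-37,-48.8,0,0,0],[-37,-48.8,0,0,0],[-37,-48.8,0,0,0],[-37,-48.8,0,0,0],[-37,-48.8,0,0,0],[-37,-48.8,0,0,0],[-37,-48.8,0,0,0],[-37,-48.8,0,0,0],[-37,-48.8,0,0,0]]]'; python3 to.py 463.5 -371 200 175.7; python3 -c "
from h import *
d=snap('wrist','w1');print(d['T_tool_cam'])"
```

```text
clock: 1.78
eef_pos: [0.4263, -0.2693, 0.231]
tool_rot: [0.156, 0.988, -0.0, 0.003]
ft_force: [1.0, -0.3, 1.5]
grip_width: 0.0853
t 1.77 p [ 426.3 -269.3  231. ] yawx 162.00 tilt [ 0.0066 -0.0013] F [ 1.  -0.3  1.5] w 85.3 j [-0.56  0.24  0.01  1.33  0.   -0.25]
tool shift [-66.6 -85.2  31.4] norm 112.7
turn -13.70
[[-1.00830482e-03 -9.51729993e-01 -3.06934852e-01  7.96632243e-02]
 [ 9.99999115e-01 -1.22600991e-03  5.16482500e-04 -7.55340973e-04]
 [-8.67857056e-04 -3.06934059e-01  9.51730387e-01 -1.43692307e-01]
 [ 0.00000000e+00  0.00000000e+00  0.00000000e+00  1.00000000e+00]]
```

View pics/w1.png

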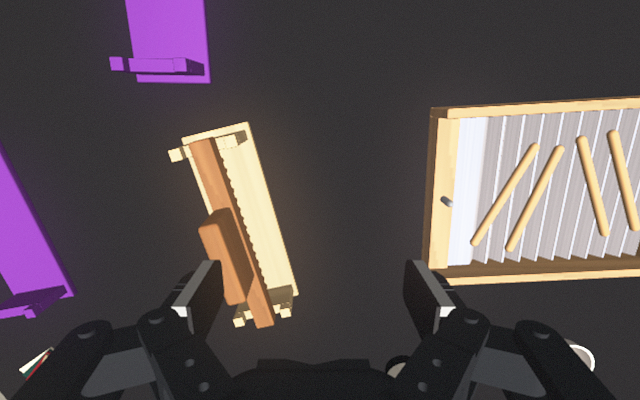

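Run:
```python
from h import *
d=ld('w1'); im=d['img']
def crop(x,y,w,h,s,f): cv2.imwrite('pics/'+f+'.png',cv2.resize(im[y:y+h,x:x+w],None,fx=s,fy=s,interpolation=cv2.INTER_CUBIC))
crop(160,110,150,225,2.6666667,'w1_r'); crop(420,90,220,200,3.6,'w1_t')
```

```text
(no output)
```

View pics/w1_r.png

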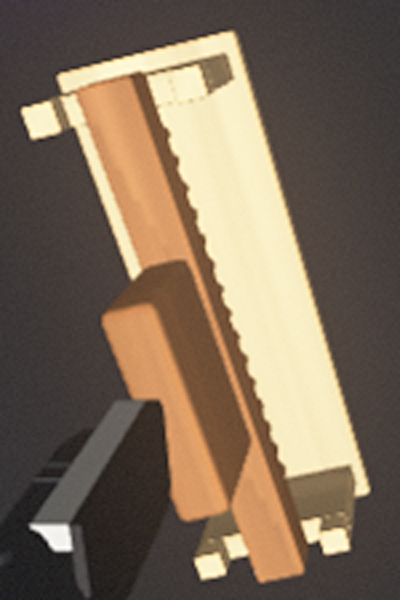

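View pics/w1_t.png

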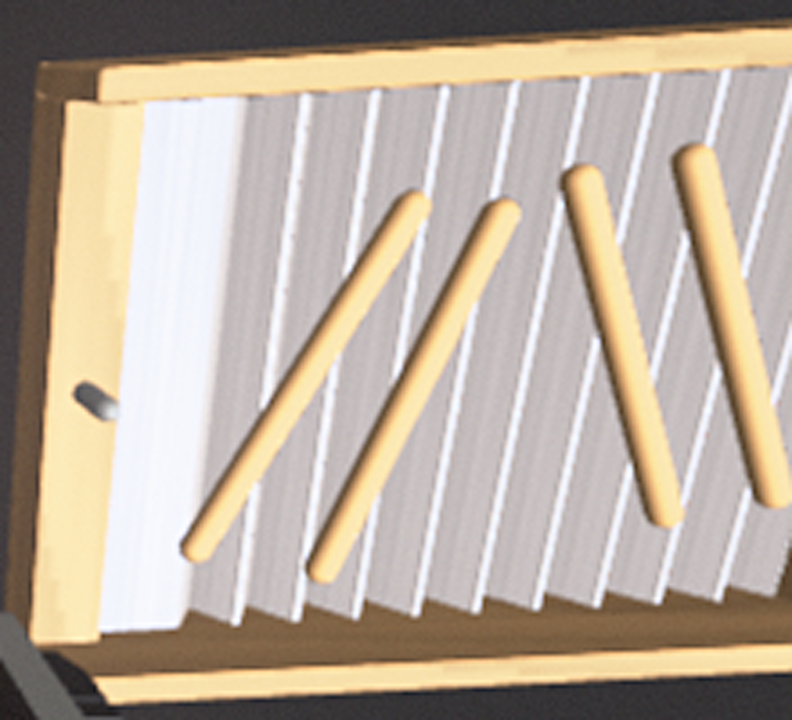

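Run:
```python
from h import *
d=ld('w1')
def T(u,v,z,x0=160,y0=110,s=8/3): return p2w(d,x0+(u+.5)/s-.5,y0+(v+.5)/s-.5,z)[:2]*1e3
P=[T(60,76,.01),T(236,32,.01),T(366,493,.01)]
print('base',np.round(P,1),'ctr',(P[0]+P[2])/2,[np.linalg.norm(P[0]-P[1]),np.linalg.norm(P[1]-P[2])], 'yaw',np.degrees(np.arctan2(*(P[2]-P[1])[::-1])))
b=[T(79,88,.07),T(140,74,.07),T(303,571,.07),T(258,582,.07)]
print('bar',np.round(b,1),np.mean(b,0),np.degrees(np.arctan2(*(b[2]+b[3]-b[1]-b[0])[::-1])),np.linalg.norm(b[2]+b[3]-b[1]-b[0])/2)
g=[T(102,316,.12),T(154,304,.12),T(229,513,.12),T(180,520,.12)]
print('grip',np.round(g,1),np.mean(g,0),np.degrees(np.arctan2(*(g[2]+g[3]-g[1]-g[0])[::-1])))
a=T(80,393,.049,420,90,3.6)
print('pin_a',a, 'base', T(110,410,.027,420,90,3.6))
```

```text
base [[ 343.8 -400.8]
 [ 350.2 -321.9]
 [ 583.1 -343.7]] ctr [ 463.45726111 -372.23934093] [np.float64(79.15509540251234), np.float64(233.94943248289272)] yaw -5.351645223575642
bar [[ 350.7 -370.5]
 [ 353.  -347.5]
 [ 573.9 -366.9]
 [ 573.2 -387.9]] [ 462.71577635 -368.20811445] -4.750944731863543 222.47739510700836
grip [[ 420.9 -374.6]
 [ 422.3 -356.6]
 [ 505.1 -363.4]
 [ 502.4 -381.3]] [ 462.67274836 -368.95209146] -4.709348872397655
pin_a [ 491.82585074 -142.93695741] base [ 510.26344708 -127.80797627]
```

```bash
python3 - <<'E'
from h import *
d=ld('w1')
def T(u,v,z,x0=420,y0=90,s=3.6): return p2w(d,x0+(u+.5)/s-.5,y0+(v+.5)/s-.5,z)[:2]*1e3
print(T(108,406,.046),T(83,391,.028))
def f(u,v): print(p2w(d,u,v)*1e3)
f(420+108/3.6,90+406/3.6)
# outer block corners etc: end-block top z=27 near corners
c=[T(66,101,.027),T(33,640,.027),T(146,103,.027),T(98,639,.027)]
print(np.round(c,1))
E
python3 to.py 462.7 -369.5 170 175.3
```

```text
[ 499.97421855 -134.58668487] [ 500.65928662 -135.28262176]
[ 498.57199187 -135.70896994   50.22133083]
[[ 409.5 -122.9]
 [ 586.1 -168.6]
 [ 417.5 -100.2]
 [ 592.8 -146.9]]
t 1.82 p [ 428.7 -276.3  229.7] yawx 161.74 tilt [ 0.0077 -0.007 ] F [ 4.7 -6.1  2.2] w 85.5 j [-0.57  0.25  0.02  1.32 -0.   -0.25]
tool shift [-61.  -77.6  60.6] norm 115.8
turn -13.56
```

```bash
python3 -m crank '[[[-30,-38,15,-6.8,0],[-30,-38,25,-6.8,0],[0,0,0,0,0]]]'; python3 to.py 463.2 -370 130 175.3
```

```text
clock: 2.2
eef_pos: [0.4675, -0.3691, 0.1858]
tool_rot: [0.039, 0.999, -0.002, 0.002]
ft_force: [-0.2, 0.8, -0.3]
grip_width: 0.0854
t 2.20 p [ 467.5 -369.1  185.8] yawx 175.56 tilt [ 0.0038 -0.0034] F [-0.2  0.8 -0.3] w 85.4 j [-0.67  0.45  0.18  1.3  -0.   -0.59]
tool shift [ 4.5 -1.  55.8] norm 56.0
turn 0.26
```

```bash
python3 -m crank '[[[4.5,-1,35,0.2,0],[0,0,35,0,0],[0,0,25,0,0],[0,0,10,0,0],[0,0,0,0,0]]]'; python3 to.py 463.2 -370 78 175.3;python3 -c "
from h import *
d=snap('wrist','w2')"
```

```text
clock: 2.82
eef_pos: [0.4631, -0.3666, 0.0814]
tool_rot: [0.041, 0.999, -0.002, 0.003]
ft_force: [-0.9, 0.1, 0.7]
grip_width: 0.0853
t 2.83 p [ 463.1 -366.6   81.4] yawx 175.26 tilt [ 0.0053 -0.0032] F [-0.9  0.1  0.7] w 85.3 j [-0.67  0.51  0.    1.06  0.   -0.59]
tool shift [-0.4 -3.3  3.4] norm 4.8
turn -0.04
```

View pics/w2.png

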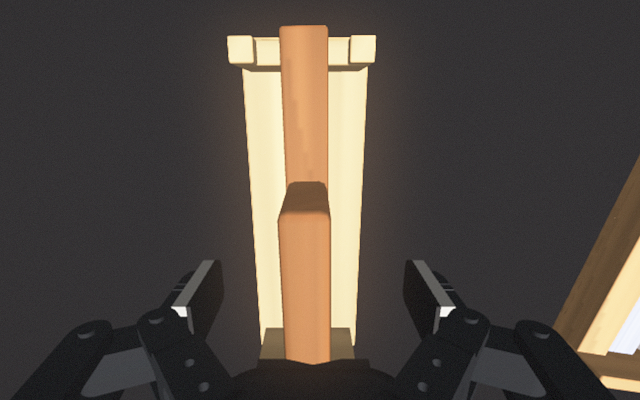

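```bash
python3 -m crank '[[[0,-3.3,3,0,0],[0,0,0,0,150],[0,0,0,0,255],[0,0,0,0,255],[0,0,0,0,255],[0,0,0,0,255]]]'; python3 to.py 463.2 -370 78 175.3
```

```text
clock: 3.62
eef_pos: [0.4653, -0.3721, 0.0829]
tool_rot: [0.041, 0.999, -0.004, 0.006]
ft_force: [0.7, -0.1, -0.4]
grip_width: 0.0195
t 3.62 p [ 465.3 -372.1   82.9] yawx 175.25 tilt [ 0.0118 -0.0084] F [ 0.7 -0.1 -0.4] w 19.5 j [-0.67  0.52  0.01  1.05  0.   -0.59]
tool shift [2.3 1.9 4.8] norm 5.7
turn -0.05
```

```bash
python3 -m crank '[[[0,0,-20,0,255],[0,0,-40,0,255],[0,0,-30,0,255],[0,0,0,0,255]]]'; python3 to.py 508.2 -111 172 165.3;python3 -c "
from h import *
d=snap('wrist','w3')"
```

```text
clock: 4.12
eef_pos: [0.4626, -0.37, 0.1718]
tool_rot: [0.041, 0.999, -0.002, 0.003]
ft_force: [1.0, -0.8, -2.4]
grip_width: 0.0193
t 4.12 p [ 462.6 -370.   171.8] yawx 175.25 tilt [ 0.0062 -0.004 ] F [ 1.  -0.8 -2.4] w 19.3 j [-0.67  0.45  0.15  1.26  0.   -0.59]
tool shift [-24.  261.8  -0.9] norm 262.9
turn 9.95
```

View pics/w3.png

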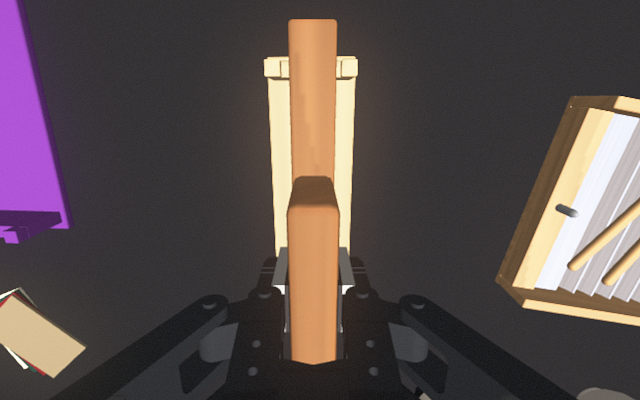

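Run:
```python
from h import *
d=ld('w3')
T=d['T_tool_cam']
def tl(u,v,z):
    r=T[:3,:3]@np.array([(u-d['cx'])/d['fx'],(v-d['cy'])/d['fy'],1.]); o=T[:3,3]
    return (o+r*(z-o[2])/r[2])*1e3
for p in [(289,21,.0129),(336,21,.0129),(290,180,.0129),(334,180,.0129)]: print(tl(*p))
for p in [(288,217,-.0371),(338,217,-.0371)]: print(tl(*p))
```

```text
[113.60808189 -10.97891414  12.9       ]
[113.59110311   9.87115589  12.9       ]
[ 41.13492912 -12.2440064   12.9       ]
[41.10707324 10.40903966 12.9       ]
[ 39.64564115  -9.55543626 -37.1       ]
[ 39.62113663   8.64730083 -37.1       ]
```

```bash
python3 -m crank '[[[-4,40,0,0,255],[-5,58,0,0,255],[-5,58,0,0,255],[-5,58,0,0,255],[-4,40,0,5,255],[0,0,0,5,255],[0,0,0,0,255]]]'; python3 to.py 508.2 -111 172 165.3;python3 -c "
from h import *
d=snap('wrist','w4');d=snap('top','top4');im=d['img'];cv2.imwrite('pics/top4c.png',cv2.resize(im[130:250,200:360],None,fx=5,fy=5,interpolation=cv2.INTER_CUBIC))"
```

```text
clock: 5.05
eef_pos: [0.4991, -0.1082, 0.1537]
tool_rot: [0.131, 0.991, 0.002, -0.01]
ft_force: [-0.3, 0.3, -1.9]
grip_width: 0.0193
t 5.05 p [ 499.1 -108.2  153.7] yawx 164.90 tilt [-0.0189  0.0065] F [-0.3  0.3 -1.9] w 19.3 j [-0.21  0.32 -0.09  1.18  0.    0.05]
tool shift [ -9.1  -0.3 -18.5] norm 20.6
turn -0.40
```

View pics/w4.png

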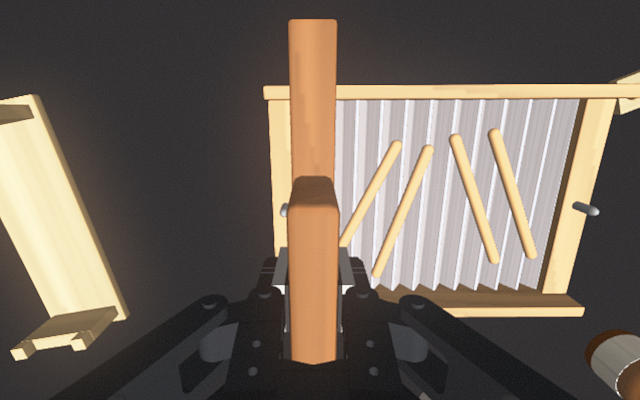

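View pics/top4c.png

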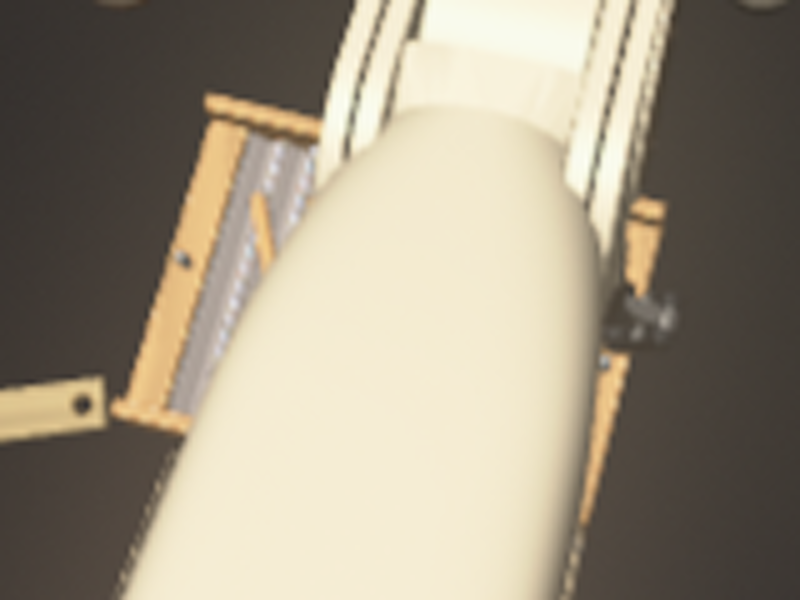

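```bash
python3 - <<'E'
from h import *
d=ld('w4'); im=d['img']
cv2.imwrite('pics/w4a.png',cv2.resize(im[75:135,255:455],None,fx=4,fy=4,interpolation=cv2.INTER_CUBIC))
cv2.imwrite('pics/w4b.png',cv2.resize(im[190:330,440:640],None,fx=4,fy=4,interpolation=cv2.INTER_CUBIC))
E
python3 to.py
```

```text
t 5.15 p [ 499.2 -108.9  154.1] yawx 164.85 tilt [-0.0184  0.0065] F [ 0.8 -0.5 -1.4] w 18.8 j [-0.22  0.32 -0.09  1.18  0.    0.05]
```

View pics/w4a.png

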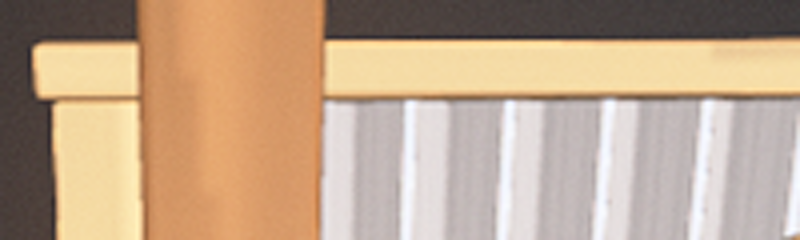

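View pics/w4b.png

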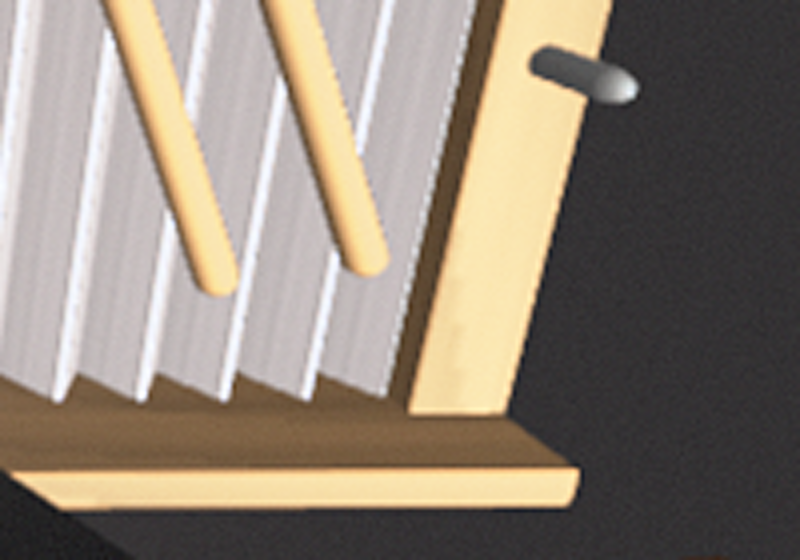

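```bash
cat > tr.py <<'E'
from h import *
def solve(f,pts):
    # pts: list of (u,v,z, trayx,trayy)
    d=ld(f); W=np.array([p2w(d,u,v,z)[:2] for u,v,z,_,_ in pts]); L=np.array([[a,b] for *_,a,b in pts])/1e3
    Wc,Lc=W.mean(0),L.mean(0); H=(L-Lc).T@(W-Wc); th=np.arctan2(H[0,1]-H[1,0],H[0,0]+H[1,1])
    R=np.array([[np.cos(th),-np.sin(th)],[np.sin(th),np.cos(th)]]); t=Wc-R@Lc
    print(f,'yaw %.2f'%np.degrees(th),'ctr',np.round(t*1e3,1)); print('resid mm',np.round((W-(L@R.T+t))*1e3,1).tolist())
    return th,t
E
python3 - <<'E'
from tr import *
solve('w4',[(263.2,85.6,.05,-102,-144),(264.5,99.5,.05,-92,-144),(585,306.7,.05,92,144),(582.8,317,.05,102,144),(575,205.5,.028,0,132),(595.5,211.7,.046,0,132)])
solve('w1',[(420+108/3.6,90+406/3.6,.046,0,-132),(420+83/3.6,90+391/3.6,.028,0,-132),(420+66/3.6,90+101/3.6,.027,-92,-144),(420+33/3.6,90+640/3.6,.027,92,-144)])
E
```

```text
w4 yaw -14.90 ctr [535.6  -6.7]
resid mm [[-0.4, -0.6], [-0.3, -0.1], [-0.4, 0.0], [0.9, 0.4], [-0.3, -1.3], [0.4, 1.6]]
w1 yaw -14.47 ctr [534.1  -6.4]
resid mm [[-0.6, -0.1], [0.1, -0.8], [0.9, 0.3], [-0.5, 0.6]]
```

```bash
python3 -m crank '[[[-9,0,-6,0,255],[0,0,0,0,255]]]'; python3 to.py 508.3 -109.5 100 165.15
```

```text
clock: 5.4
eef_pos: [0.5085, -0.1127, 0.1598]
tool_rot: [0.132, 0.991, 0.002, -0.01]
ft_force: [-0.1, -0.9, -0.9]
grip_width: 0.0192
t 5.40 p [ 508.5 -112.7  159.8] yawx 164.80 tilt [-0.0186  0.0065] F [-0.1 -0.9 -0.9] w 19.2 j [-0.22  0.34 -0.05  1.2   0.    0.05]
tool shift [-0.1  2.9 59.8] norm 59.9
turn -0.35
```

```bash
python3 -m crank '[[[0,2,20,0,255],[0,1,20,-0.3,255],[0,0,15,0,255],[0,0,0,0,255]]]'; python3 to.py 508.3 -109.5 83 165.15;python3 -c "
from h import *
d=snap('wrist','w5');d=snap('scene','s5');im=d['img'];cv2.imwrite('pics/s5c.png',cv2.resize(im[170:300,250:410],None,fx=5,fy=4.6,interpolation=cv2.INTER_CUBIC))"
```

```text
clock: 5.9
eef_pos: [0.5096, -0.1117, 0.1042]
tool_rot: [0.131, 0.991, 0.002, -0.008]
ft_force: [-0.1, -0.3, -0.8]
grip_width: 0.0192
t 5.90 p [ 509.6 -111.7  104.2] yawx 164.95 tilt [-0.016   0.0058] F [-0.1 -0.3 -0.8] w 19.2 j [-0.22  0.39 -0.14  1.06  0.    0.05]
tool shift [ 1.4  1.7 21.2] norm 21.3
turn -0.20
```

View pics/w5.png

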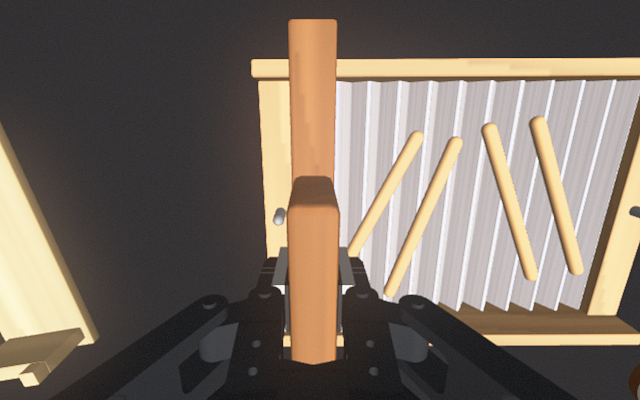

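View pics/s5c.png

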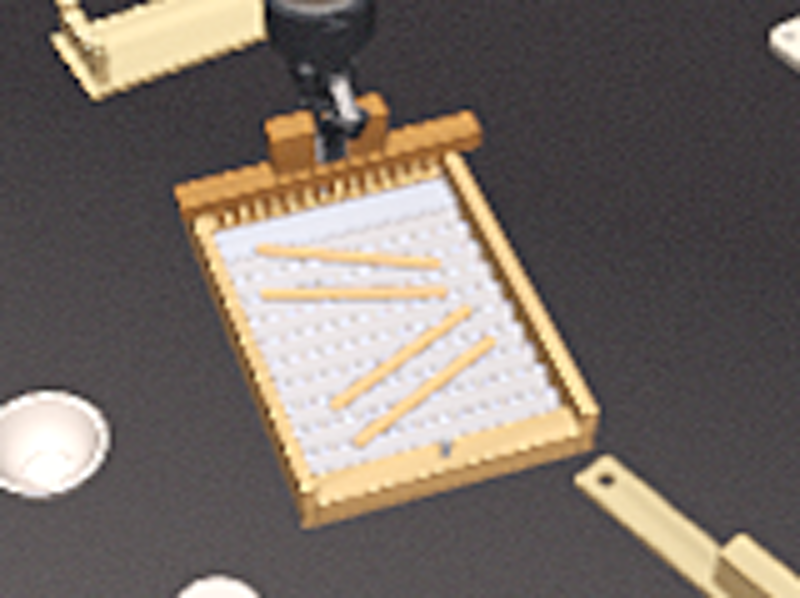

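Run:
```python
from h import *
d=ld('w5'); im=d['img']
cv2.imwrite('pics/w5a.png',cv2.resize(im[50:230,240:440],None,fx=4,fy=3.3333,interpolation=cv2.INTER_CUBIC))
```

```text
(no output)
```

View pics/w5a.png

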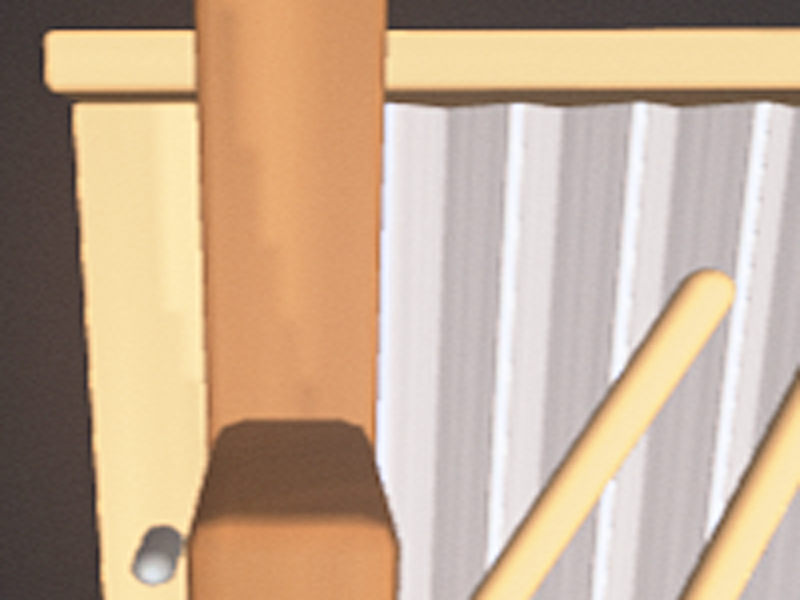

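Run:
```python
from h import *
d=ld('w5'); T=d['T_tool_cam']
c=lambda u,v:(240+u/4-.4,50+v/3.3333-.35)
print([np.round(p2w(d,*c(u,v),z)*1e3,1).tolist() for u,v,z in[(45,31,.05),(46,93,.05),(800,28,.05),(800,92,.05),(155,568,.047),(165,535,.029)]])
from scipy.spatial.transform import Rotation as Ro
R=Ro.from_quat(d['rot']).as_matrix()
def w2t(p): return R.T@(np.array(p)-d['eef'])*1e3
for n,(u,v,z) in dict(outc=(45,31,.05),inc=(46,93,.05),out2=(800,28,.05),pint=(155,568,.047),pinb=(165,535,.029)).items():
    print(n,np.round(w2t(p2w(d,*c(u,v),z)),1))
```

```text
[[399.5, -120.1, 50.0], [409.1, -123.2, 50.0], [427.7, -13.4, 50.0], [438.2, -15.0, 50.0], [500.5, -134.5, 47.0], [499.4, -134.1, 29.0]]
outc [103.2 -36.8  55.9]
inc [ 93.1 -37.3  55.7]
out2 [103.6  73.6  56. ]
pint [  1.9 -24.4  57.2]
pinb [  2.7 -24.4  75.2]
```

```bash
python3 -m crank '[[[0,0,9,0,255],[0,0,7,0,255],[0,0,3,0,255],[0,0,2,0,255],[0,0,2,0,255]]]'; python3 to.py 508.3 -109.5 83 165.15
```

```text
clock: 6.62
eef_pos: [0.5126, -0.1122, 0.0835]
tool_rot: [0.131, 0.991, 0.002, -0.004]
ft_force: [-0.5, 0.0, 2.4]
grip_width: 0.0192
t 6.62 p [ 512.6 -112.2   83.5] yawx 164.96 tilt [-0.0079  0.0041] F [-0.5  0.   2.4] w 19.2 j [-0.22  0.41 -0.17  1.01  0.    0.05]
tool shift [4.8 1.5 0.5] norm 5.1
turn -0.19
```

```bash
python3 -m crank '[[[3,0,0.5,0,255],[0,0,1,0,255]]]'; python3 to.py 508.3 -109.5 83 165.15;python3 -c "
from h import *
d=snap('wrist','w6');im=d['img'];cv2.imwrite('pics/w6a.png',cv2.resize(im[30:230,220:440],None,fx=3.6,fy=3,interpolation=cv2.INTER_CUBIC))"
```

```text
clock: 6.88
eef_pos: [0.5105, -0.1116, 0.0829]
tool_rot: [0.131, 0.991, 0.001, -0.003]
ft_force: [-0.7, 0.8, 3.3]
grip_width: 0.0192
t 6.88 p [ 510.5 -111.6   82.9] yawx 164.96 tilt [-0.0054  0.0035] F [-0.7  0.8  3.3] w 19.2 j [-0.22  0.4  -0.18  1.    0.    0.05]
tool shift [ 2.7  1.4 -0.1] norm 3.0
turn -0.19
```

View pics/w6a.png

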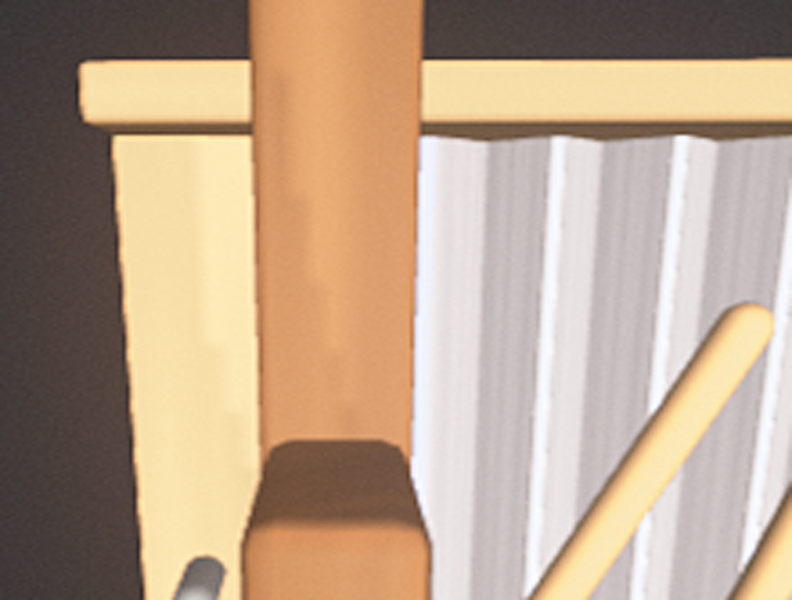

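```bash
cat > rim.py <<'E'
from h import *
import sys
from scipy.spatial.transform import Rotation as Ro
def rel(f,pts):
    d=ld(f);R=Ro.from_quat(d['rot']).as_matrix()
    for u,v,z in pts: print(np.round(R.T@(p2w(d,u,v,z)-d['eef'])*1e3,1))
E
python3 - <<'E'
from rim import *
c=lambda u,v:(220+u/3.6-.4,30+v/3-.35)
rel('w6',[(*c(82,62),.05),(*c(82,123),.05),(*c(780,60),.05),(*c(780,121),.05),(*c(205,562),.028)])
E
```

```text
[104.6 -36.9  33.5]
[ 94.9 -37.5  33.4]
[104.9  63.   33.7]
[95.2 64.2 33.6]
[  5.  -25.3  54.9]
```

```bash
python3 -m crank '[[[1,5.8,1,0,255],[0,5.8,1,0,255],[0,5.8,1,0,255],[0,5.8,1,0,255],[0,5.8,1,0,255],[0,5.8,1,0,255]]]'; python3 to.py;python3 -c "
from h import *
d=snap('wrist','w7')"
```

```text
clock: 7.68
eef_pos: [0.5223, -0.0785, 0.0827]
tool_rot: [0.132, 0.991, -0.001, 0.002]
ft_force: [-2.6, -0.4, 9.1]
grip_width: 0.0192
t 7.67 p [522.3 -78.5  82.7] yawx 164.86 tilt [ 0.0036 -0.0028] F [-2.6 -0.4  9.1] w 19.2 j [-0.15  0.4  -0.17  0.99 -0.    0.12]
```

View pics/w7.png

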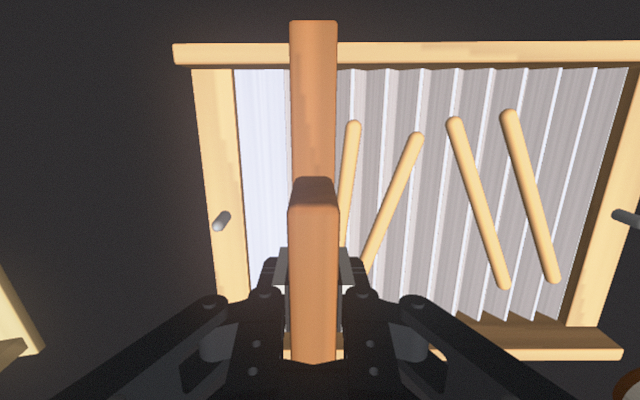

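Run:
```python
from rim import *
d=ld('w7');im=d['img']
g=im[30:80,:].astype(int).sum(2)
for c in (250,400,500,600): print(c,30+np.argmax(np.diff(g[:,c]))+.5, 30+20+np.argmin(np.diff(g[20:45,c]))+.5)
d6=ld('w6');g=d6['img'][30:80].astype(int).sum(2);print(30+np.argmax(np.diff(g[:,400]))+.5)
rel('w7',[(250,43.5,.05),(600,42.5,.05)])
```

```text
250 42.5 63.5
400 41.5 62.5
500 40.5 61.5
600 40.5 61.5
49.5
[107.6 -32.5  32.3]
[107.9 145.1  32. ]
```

```bash
python3 -m crank '[[[2.5,5.8,0,0,255],[2,5.8,0,0,255],[0.6,5.8,0.4,0,255],[0.4,5.8,0.5,0,255],[0.4,5.8,0.5,0,255]]]'; python3 to.py;python3 -c "
from rim import *
d=snap('wrist','w8');rel('w8',[(250,43.5,.05),(600,42.5,.05)])
g=d['img'][30:90].astype(int).sum(2);v=[30+np.argmax(np.diff(g[:,c]))+1. for c in(250,600)];print(v);rel('w8',[(250,v[0],.05),(600,v[1],.05)])
"
```

```text
clock: 8.35
eef_pos: [0.5251, -0.0462, 0.0827]
tool_rot: [0.131, 0.991, -0.001, 0.003]
ft_force: [-0.9, -1.4, 5.4]
grip_width: 0.019
t 8.35 p [525.1 -46.2  82.7] yawx 164.91 tilt [ 0.0057 -0.0028] F [-0.9 -1.4  5.4] w 19.0 j [-0.09  0.4  -0.18  0.99 -0.    0.18]
[107.6 -32.5  32.1]
[107.8 145.1  31.9]
[np.float64(55.0), np.float64(53.0)]
[102.2 -32.8  32.1]
[103.  146.4  31.9]
```

View pics/w8.png

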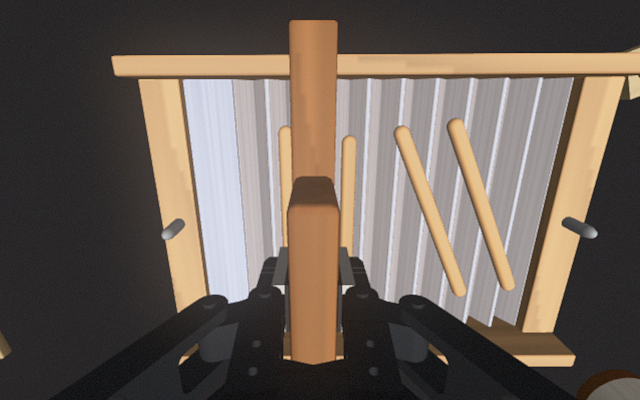

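```bash
python3 -m crank '[[[0.2,5.8,0.4,0,255],[0.3,5.8,0.5,0,255],[0.3,5.8,0.5,0,255],[0.3,5.8,0.5,0,255],[0.3,5.8,0.5,0,255],[0.3,5.8,0.5,0,255]]]'; python3 to.py;python3 -c "
from rim import *
d=snap('wrist','w9')
g=d['img'][30:90].astype(int).sum(2);v=[30+np.argmax(np.diff(g[:,c]))+1. for c in(250,550)];print(v);rel('w9',[(250,v[0],.05),(550,v[1],.05)])
"
```

```text
clock: 9.15
eef_pos: [0.5354, -0.0095, 0.0827]
tool_rot: [0.131, 0.991, -0.001, 0.006]
ft_force: [-1.3, -1.5, 6.0]
grip_width: 0.0191
t 9.15 p [535.4  -9.5  82.7] yawx 164.94 tilt [ 0.0117 -0.0036] F [-1.3 -1.5  6. ] w 19.1 j [-0.02  0.41 -0.16  0.99 -0.    0.25]
[np.float64(53.0), np.float64(51.0)]
[103.1 -32.7  31.4]
[103.9 120.2  31.4]
```

View pics/w9.png

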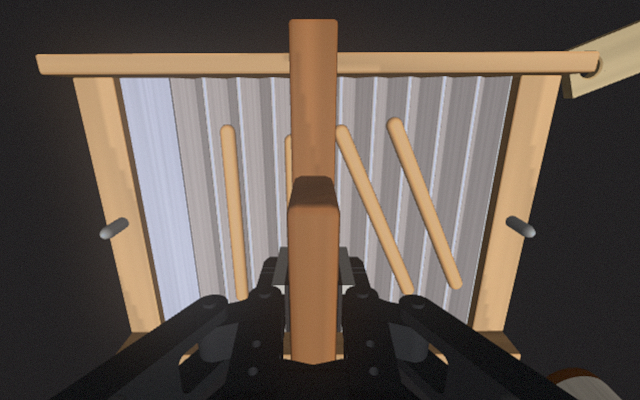

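```bash
python3 -m crank '[[[0.5,5.8,0.1,0,255],[0.4,5.8,0.1,0,255],[0.4,5.8,0.1,0,255],[0.3,5.8,0.2,0,255],[0.3,5.8,0.2,0,255],[0.3,5.8,0.2,0,255]]]'; python3 to.py;python3 -c "
from rim import *
d=snap('wrist','w10')
g=d['img'][30:90].astype(int).sum(2);v=[30+np.argmax(np.diff(g[:,c]))+1. for c in(250,450)];print(v);rel('w10',[(250,v[0],.05),(450,v[1],.05)])
"
```

```text
clock: 9.95
eef_pos: [0.5436, 0.0282, 0.0827]
tool_rot: [0.131, 0.991, -0.0, 0.007]
ft_force: [-0.4, -1.3, 4.6]
grip_width: 0.0194
t 9.95 p [543.6  28.2  82.7] yawx 164.99 tilt [ 0.0135 -0.0028] F [-0.4 -1.3  4.6] w 19.4 j [ 0.05  0.43 -0.14  0.99 -0.    0.32]
[np.float64(56.0), np.float64(56.0)]
[101.7 -32.7  31.2]
[101.6  69.6  31.3]
```

View pics/w10.png

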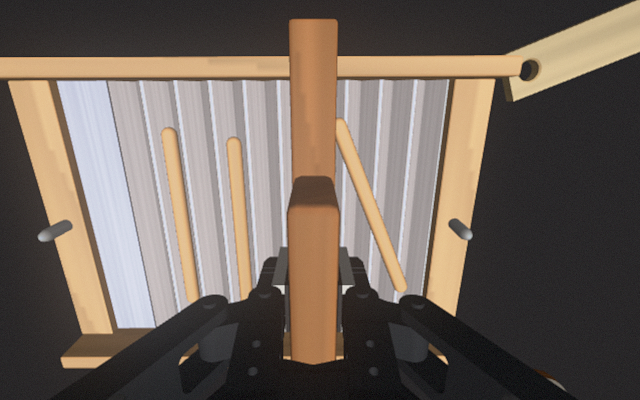

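```bash
python3 -m crank '[[[-0.6,5.8,0.2,0,255],[-0.4,5.8,0.2,0,255],[0,5.8,0.2,0,255],[0,5.8,0.3,0,255],[0.1,5.8,0.3,0,255]]]'; python3 to.py;python3 -c "
from rim import *
d=snap('wrist','w11')
g=d['img'][30:90].astype(int).sum(2);v=[30+np.argmax(np.diff(g[:,c]))+1. for c in(250,400)];print(v);rel('w11',[(250,v[0],.05),(400,v[1],.05)])
"
```

```text
clock: 10.62
eef_pos: [0.5529, 0.0589, 0.0827]
tool_rot: [0.13, 0.991, -0.0, 0.008]
ft_force: [-0.3, -1.7, 5.3]
grip_width: 0.0192
t 10.62 p [552.9  58.9  82.7] yawx 165.03 tilt [ 0.0149 -0.002 ] F [-0.3 -1.7  5.3] w 19.2 j [ 0.11  0.45 -0.11  1.   -0.    0.37]
[np.float64(54.0), np.float64(53.0)]
[102.6 -32.6  31.1]
[103.   43.9  31.2]
```

View pics/w11.png

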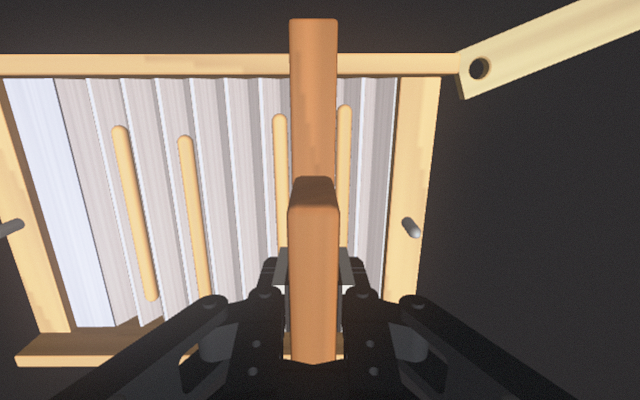

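```bash
python3 -m crank '[[[0,5.8,0.2,0,255],[0,5.8,0.2,0,255],[0,5.8,0.2,0,255],[0.1,5.6,0.3,0,255]]]'; python3 to.py;python3 -c "
from rim import *
d=snap('wrist','w12')
g=d['img'][30:90].astype(int).sum(2);v=[30+np.argmax(np.diff(g[:,c]))+1. for c in(250,360)];print(v);rel('w12',[(250,v[0],.05),(360,v[1],.05)])
"
```

```text
clock: 11.18
eef_pos: [0.5596, 0.0835, 0.0827]
tool_rot: [0.13, 0.991, 0.0, 0.008]
ft_force: [-0.7, -1.4, 6.3]
grip_width: 0.0193
t 11.18 p [559.6  83.5  82.7] yawx 165.07 tilt [ 0.0164 -0.0016] F [-0.7 -1.4  6.3] w 19.3 j [ 0.15  0.46 -0.08  1.01 -0.    0.41]
[np.float64(53.0), np.float64(53.0)]
[103.  -32.6  30.9]
[103.   23.4  31.1]
```

View pics/w12.png

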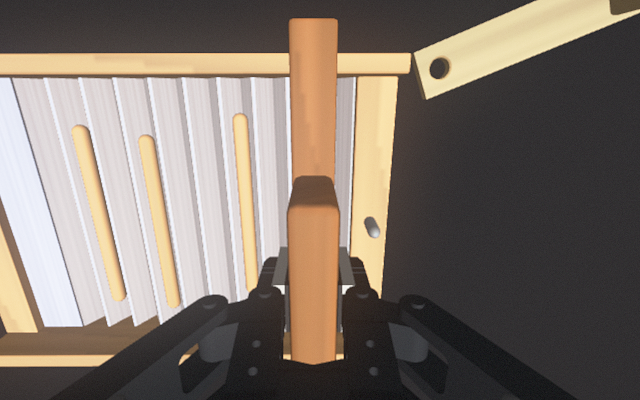

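```bash
python3 -m crank '[[[0,5.8,0.2,0,255],[0,5.8,0.2,0,255],[0,0,0,0,255]]]'; python3 to.py;python3 -c "
from rim import *
d=snap('wrist','w13')
d=snap('scene','s13');im=d['img'];cv2.imwrite('pics/s13c.png',cv2.resize(im[180:290,270:390],None,fx=6,fy=5.4,interpolation=cv2.INTER_CUBIC))"
```

```text
clock: 11.6
eef_pos: [0.5631, 0.0971, 0.0827]
tool_rot: [0.129, 0.992, 0.001, 0.009]
ft_force: [0.4, 0.1, 3.0]
grip_width: 0.0191
t 11.60 p [563.1  97.1  82.7] yawx 165.14 tilt [0.0172 0.0002] F [0.4 0.1 3. ] w 19.1 j [ 0.17  0.47 -0.06  1.02 -0.    0.43]
```

View pics/w13.png

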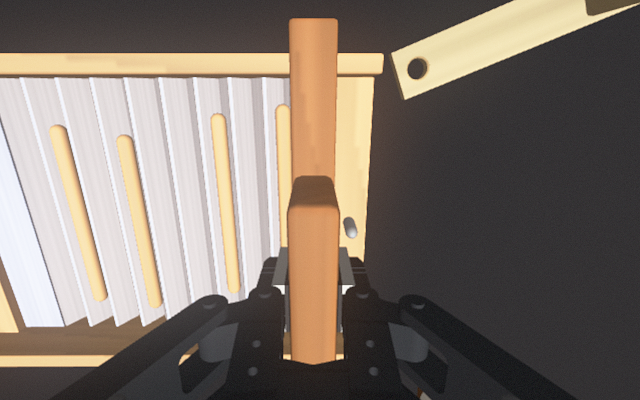

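View pics/s13c.png

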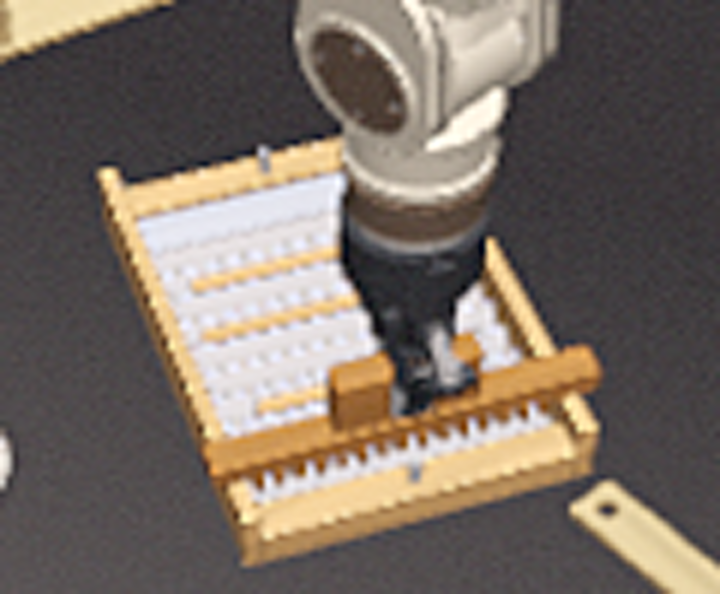

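```bash
python3 -m crank '[[[0,0,-10,0,255],[0,0,-25,0,255],[0,0,-40,0,255],[0,-20,-20,0,255],[0,-40,0,0,255],[0,0,0,0,255]]]'; python3 to.py;python3 -c "
from rim import *
d=snap('wrist','w14')"
```

```text
clock: 12.45
eef_pos: [0.5422, 0.0362, 0.177]
tool_rot: [0.129, 0.992, -0.001, 0.004]
ft_force: [-1.5, 0.3, -1.2]
grip_width: 0.0194
t 12.45 p [542.2  36.2 177. ] yawx 165.13 tilt [ 0.0068 -0.0034] F [-1.5  0.3 -1.2] w 19.4 j [ 0.07  0.35  0.01  1.23 -0.    0.33]
```

View pics/w14.png

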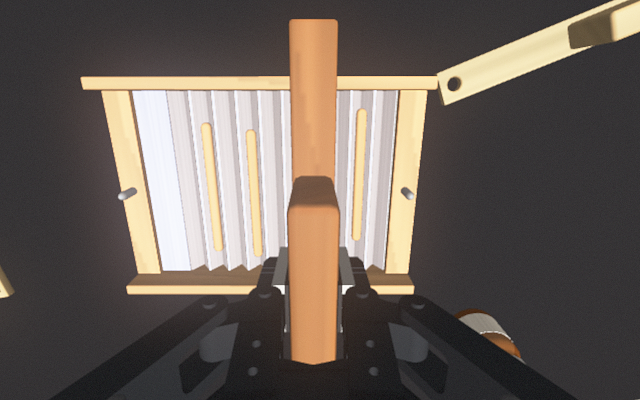

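```bash
python3 -m crank '[[[0,-40,-5,0,255],[0,-50,0,0,255],[0,-50,0,0,255],[0,0,0,0,255]]]'; python3 to.py;python3 -c "
from rim import *
d=snap('wrist','w15');d=snap('scene','s15');im=d['img'];cv2.imwrite('pics/s15c.png',cv2.resize(im[180:290,270:390],None,fx=6,fy=5.4,interpolation=cv2.INTER_CUBIC))"
```

```text
clock: 13.0
eef_pos: [0.5068, -0.0982, 0.1802]
tool_rot: [0.126, 0.992, -0.0, 0.002]
ft_force: [1.9, 0.7, -2.5]
grip_width: 0.0197
t 13.00 p [506.8 -98.2 180.2] yawx 165.50 tilt [ 0.0049 -0.0007] F [ 1.9  0.7 -2.5] w 19.7 j [-0.19  0.3  -0.06  1.21  0.    0.06]
```

View pics/w15.png

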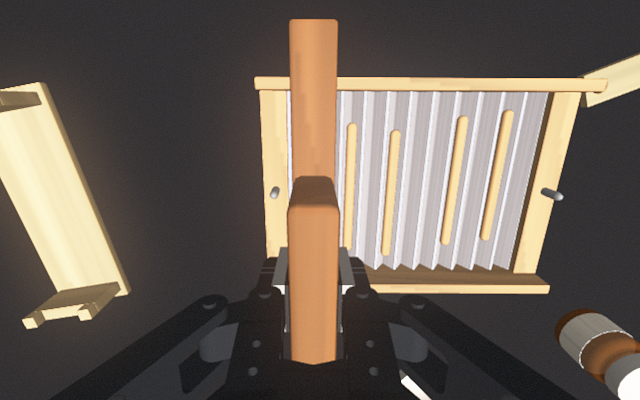

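View pics/s15c.png

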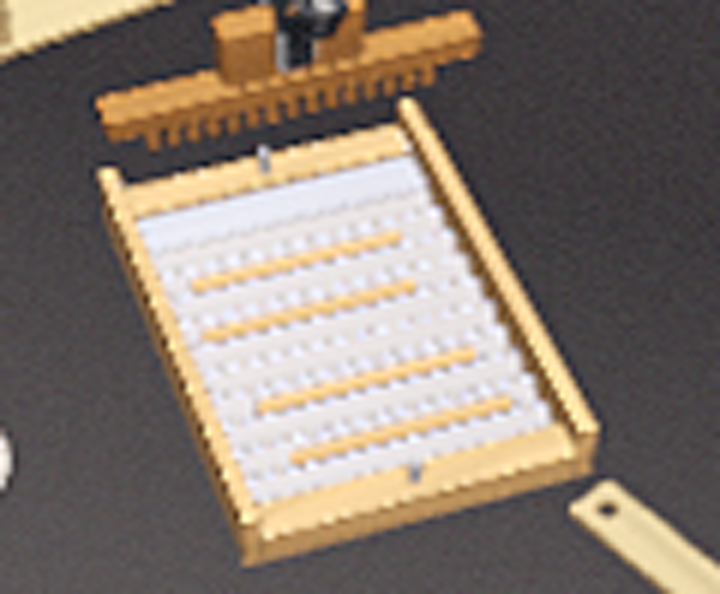

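Run:
```python
from h import *
d=ld('w15');im=d['img']
cv2.imwrite('pics/w15a.png',cv2.resize(im[70:300,330:550],None,fx=3.5,fy=2.6,interpolation=cv2.INTER_CUBIC))
```

```text
(no output)
```

View pics/w15a.png

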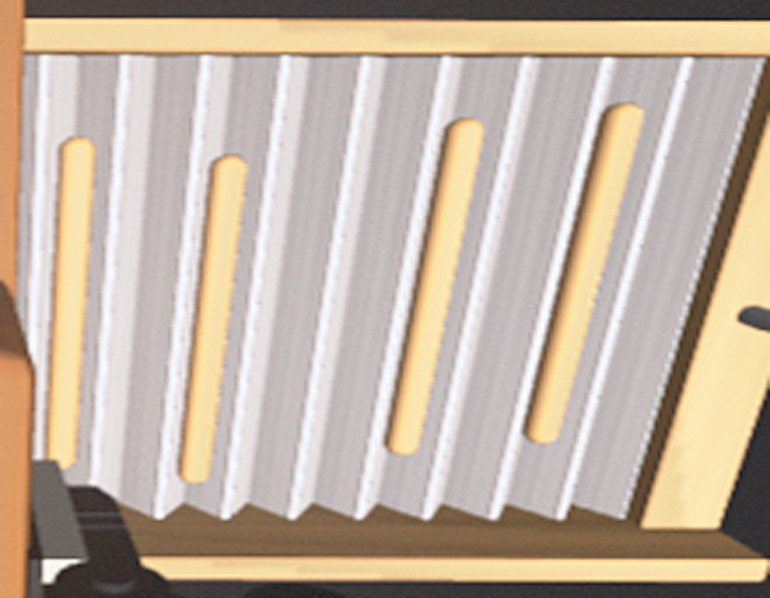

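```bash
python3 - <<'E'
from tr import *
c=lambda u,v:(330+u/3.5-.4,70+v/2.6-.35)
d=ld('w15')
th,t=solve('w15',[(607,78.5,.05,-102,144),(607,92,.05,-92,144),(549,287,.05,92,144),(549,293,.05,102,144),(545,191,.028,0,132),(256,78.5,.05,-102,-144)])
R=np.array([[np.cos(th),-np.sin(th)],[np.sin(th),np.cos(th)]])
for a,b in [((77,140),(62,466)),((230,158),(195,480)),((465,121),(404,452)),((625,106),(542,440))]:
    A,B=[(R.T@(p2w(d,*c(*q),.018)[:2]-t))*1e3 for q in(a,b)]
    print(np.round(A,1),np.round(B,1),'mid',np.round((A+B)/2,1),'ang %.3f'%np.arctan2(B[1]-A[1],B[0]-A[0]))
E
python3 to.py 463.5 -371 180 175.0
```

```text
w15 yaw -14.82 ctr [536.2  -6.4]
resid mm [[-1.0, -1.0], [0.2, 1.9], [1.6, -1.8], [-0.8, 0.6], [-0.7, -0.0], [0.7, 0.2]]
[-63.8 -60.2] [ 68.2 -59.2] mid [  2.2 -59.7] ang 0.008
[-57.5 -18.1] [ 74.5 -17.6] mid [  8.5 -17.8] ang 0.004
[-71.   44.2] [61.3 45.7] mid [-4.8 45. ] ang 0.012
[-76.4  86.3] [55.7 87.3] mid [-10.3  86.8] ang 0.007
t 13.10 p [507.6 -95.8 180.2] yawx 165.71 tilt [0.0055 0.0004] F [ 0.6  0.4 -1.5] w 19.2 j [-0.19  0.3  -0.06  1.21  0.    0.06]
tool shift [-2.510e+01 -2.776e+02 -1.000e-01] norm 278.7
turn -9.29
```

Run:
```python
from h import *
d=ld('w15');print(d['fx'],d['cx'],d['cy'])
th=np.radians(-14.85);t=np.array([.5355,-.0065]);R=np.array([[np.cos(th),-np.sin(th)],[np.sin(th),np.cos(th)]])
for v in (150,200):
    W=np.array([p2w(d,u,v) for u in range(340,560)]);L=(W[:,:2]-t)@R*1e3
    print('row',v,[(u,int(round(y)),round(z*1e3)) for u,y,z in zip(range(340,560,3),L[::3,1],W[::3,2])])
```

```text
312.53182827921825 312.9666862564868 201.89442243814227
row 150 [(340, -70, 20), (343, -67, 17), (346, -64, 18), (349, -62, 20), (352, -59, 21), (355, -55, 17), (358, -53, 18), (361, -50, 21), (364, -47, 18), (367, -43, 12), (370, -39, 7), (373, -36, 9), (376, -34, 14), (379, -32, 17), (382, -29, 19), (385, -26, 19), (388, -23, 16), (391, -21, 20), (394, -19, 22), (397, -15, 20), (400, -11, 16), (403, -9, 20), (406, -7, 21), (409, -1, 13), (412, 3, 8), (415, 5, 11), (418, 7, 14), (421, 9, 17), (424, 12, 18), (427, 14, 21), (430, 19, 14), (433, 25, 8), (436, 27, 10), (439, 28, 14), (442, 30, 17), (445, 33, 17), (448, 33, 23), (451, 40, 14), (454, 41, 18), (457, 43, 20), (460, 46, 21), (463, 51, 15), (466, 53, 18), (469, 55, 20), (472, 59, 17), (475, 67, 8), (478, 69, 11), (481, 71, 12), (484, 72, 16), (487, 73, 19), (490, 75, 20), (493, 79, 18), (496, 82, 18), (499, 84, 19), (502, 86, 21), (505, 90, 20), (508, 94, 18), (511, 96, 19), (514, 98, 21), (517, 109, 9), (520, 111, 10), (523, 112, 13), (526, 114, 15), (529, 115, 17), (532, 118, 16), (535, 118, 21), (538, 118, 25), (541, 119, 
[... 545 characters left out ...]
424, 20, 13), (427, 25, 8), (430, 27, 11), (433, 28, 15), (436, 31, 15), (439, 33, 19), (442, 35, 21), (445, 40, 17), (448, 42, 19), (451, 44, 21), (454, 47, 20), (457, 53, 16), (460, 54, 19), (463, 56, 21), (466, 67, 6), (469, 69, 9), (472, 69, 14), (475, 71, 17), (478, 73, 19), (481, 75, 20), (484, 80, 18), (487, 82, 18), (490, 84, 20), (493, 87, 21), (496, 93, 17), (499, 95, 18), (502, 97, 19), (505, 108, 8), (508, 109, 10), (511, 112, 11), (514, 113, 14), (517, 115, 16), (520, 116, 19), (523, 119, 18), (526, 119, 23), (529, 120, 26), (532, 122, 27), (535, 123, 29), (538, 128, 28), (541, 130, 28), (544, 133, 28), (547, 137, 28), (550, 139, 29), (553, 164, 1), (556, 167, 2), (559, 170, 1)]
```

```bash
python3 -m crank '[[[-4,-40,0,0,255],[-6,-58,0,0,255],[-6,-58,0,0,255],[-6,-58,0,0,255],[-4,-45,0,-4.6,255],[0,-10,0,-4.6,255],[0,0,0,0,255]]]'; python3 to.py 464 -371 130 175.0
```

```text
clock: 13.98
eef_pos: [0.477, -0.3593, 0.1766]
tool_rot: [0.031, 0.999, 0.003, 0.003]
ft_force: [-0.3, 0.3, -1.3]
grip_width: 0.0195
t 13.97 p [ 477.  -359.3  176.6] yawx 176.39 tilt [0.0062 0.0057] F [-0.3  0.3 -1.3] w 19.5 j [-0.65  0.46  0.18  1.29  0.01 -0.59]
tool shift [ 12.5 -12.8  46.4] norm 49.7
turn 1.39
```

```bash
python3 -m crank '[[[12.5,-12.5,10,1.3,255],[0,0,15,0,255],[0,0,15,0,255],[0,0,0,0,255]]]'; python3 to.py 464 -371 130 175.0; python3 -c "
from rim import *
d=snap('wrist','w16')"
```

```text
clock: 14.48
eef_pos: [0.464, -0.3669, 0.1321]
tool_rot: [0.042, 0.999, 0.004, 0.002]
ft_force: [-1.0, -0.3, -1.0]
grip_width: 0.0195
t 14.47 p [ 464.  -366.9  132.1] yawx 175.19 tilt [0.0037 0.0087] F [-1.  -0.3 -1. ] w 19.5 j [-0.67  0.48  0.09  1.18  0.01 -0.59]
tool shift [-0.3 -4.1  2.1] norm 4.6
turn 0.19
```

View pics/w16.png

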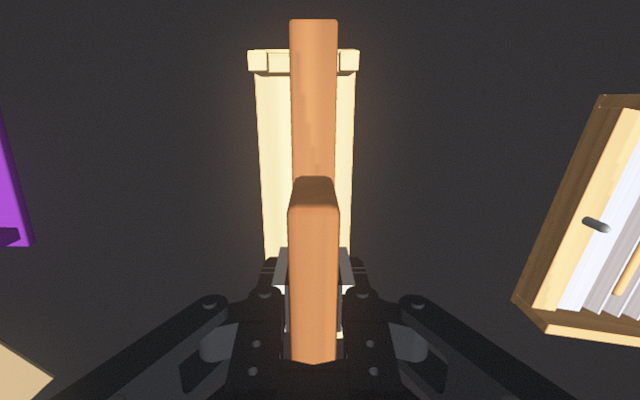

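Run:
```python
from rim import *
rel('w16',[(303,51,.062),(302.5,72,.062),(248.5,60,.062),(358.5,60,.062),(295,300,.01),(312,22,.12)])
```

```text
[109.4  -6.5  69.8]
[97.3 -6.9 69.8]
[104.3 -40.6  69.5]
[104.3  28.3  70.1]
[-108.6  -18.3  122.3]
[113.   -0.8  11.8]
```

```bash
python3 -m crank '[[[-1,-6,10,0,255],[0,0,14,0,255],[0,0,12,0,255],[0,0,0,0,255]]]'; python3 to.py 464 -371 83 175.0; python3 -c "
from rim import *
d=snap('wrist','w17')"
```

```text
clock: 15.02
eef_pos: [0.4658, -0.3736, 0.0949]
tool_rot: [0.042, 0.999, 0.004, 0.003]
ft_force: [-0.1, 0.5, -0.9]
grip_width: 0.0194
t 15.03 p [ 465.8 -373.6   94.9] yawx 175.20 tilt [0.0059 0.007 ] F [-0.1  0.5 -0.9] w 19.4 j [-0.68  0.52  0.05  1.1   0.01 -0.6 ]
tool shift [ 2.1  2.4 11.9] norm 12.3
turn 0.20
```

View pics/w17.png

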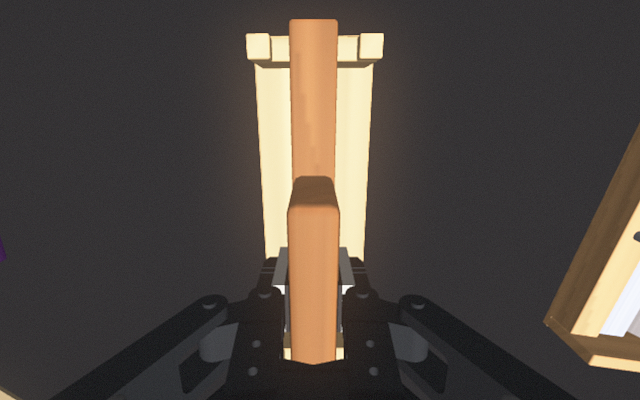

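Centred on the rest: the cheeks span columns 247–382 and the bar's middle is at 314. Lower and press lightly.

```bash
python3 -m crank '[[[0,0,7,0,255],[0,0,3,0,255],[0,0,2,0,255],[0,0,1.5,0,255]]]'; python3 to.py 464 -371 83 175.0
```

```text
clock: 15.58
eef_pos: [0.4672, -0.3744, 0.0827]
tool_rot: [0.042, 0.999, 0.002, 0.004]
ft_force: [-1.6, 0.9, 6.1]
grip_width: 0.0196
t 15.57 p [ 467.2 -374.4   82.7] yawx 175.21 tilt [0.0092 0.0046] F [-1.6  0.9  6.1] w 19.6 j [-0.68  0.53  0.03  1.07  0.01 -0.6 ]
tool shift [ 3.5  3.2 -0.3] norm 4.7
turn 0.21
```

```bash
python3 -m crank '[[[0,0,0,0,180],[0,0,0,0,60],[0,0,0,0,0],[0,0,0,0,0],[0,0,-10,0,0],[0,0,-30,0,0],[0,0,-40,0,0],[0,0,-30,0,0],[0,0,0,0,0]]]'; python3 to.py; python3 -c "
from rim import *
d=snap('wrist','w18')"
```

```text
clock: 16.7
eef_pos: [0.4668, -0.3755, 0.1996]
tool_rot: [0.042, 0.999, 0.001, 0.006]
ft_force: [-0.0, 0.6, 0.5]
grip_width: 0.0853
t 16.70 p [ 466.8 -375.5  199.6] yawx 175.21 tilt [0.012  0.0021] F [-0.   0.6  0.5] w 85.3 j [-0.68  0.45  0.22  1.33  0.01 -0.6 ]
```

View pics/w18.png

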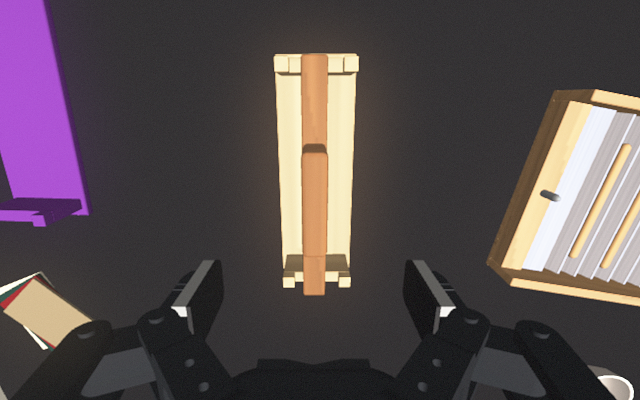

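```bash
python3 -m crank '[[[4,40,-3,0,0],[5,58,-3,0,0],[5,58,-3,0,0],[5,58,-2,0,0],[5,58,-2,0,0],[5,58,-2,0,0],[5,58,-2,0,0],[5,58,-2,0,0],[5,58,-2,0,0],[5,58,-2,0,0],[4,50,-2,0,0],[0,0,0,0,0]]]'; python3 to.py 471 317 200 96.9
```

```text
clock: 18.25
eef_pos: [0.4568, 0.2575, 0.2106]
tool_rot: [0.043, 0.999, 0.002, -0.007]
ft_force: [0.6, -0.5, 0.2]
grip_width: 0.0853
t 18.25 p [456.8 257.5 210.6] yawx 175.03 tilt [-0.0131  0.0045] F [ 0.6 -0.5  0.2] w 85.3 j [0.51 0.31 0.04 1.31 0.01 0.59]
tool shift [-9.1 60.4 10.7] norm 62.1
turn 78.13
```

```bash
python3 -m crank '[[[0,0,0,9.8,0],[0,0,0,9.8,0],[0,0,0,9.8,0],[0,0,0,9.8,0],[0,0,0,9.8,0],[0,0,0,9.8,0],[0,0,0,9.8,0],[0,0,0,9.7,0],[0,0,0,0,0]]]'; python3 to.py 471 317 200 96.9;python3 -c "
from rim import *
d=snap('wrist','w19')"
```

```text
clock: 19.38
eef_pos: [0.4502, 0.2456, 0.199]
tool_rot: [0.683, 0.73, -0.016, -0.009]
ft_force: [0.9, 0.1, 0.8]
grip_width: 0.0853
t 19.38 p [450.2 245.6 199. ] yawx 93.80 tilt [-0.0344 -0.0106] F [0.9 0.1 0.8] w 85.3 j [0.5  0.31 0.01 1.31 0.01 2.  ]
tool shift [69.8 25.4 -2.5] norm 74.3
turn -3.10
```

View pics/w19.png

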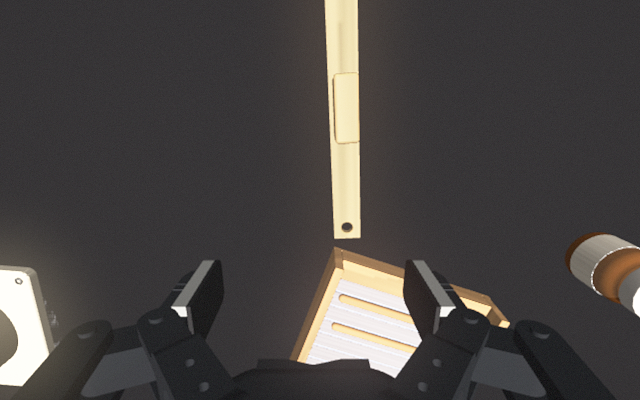

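```bash
python3 -m crank '[[[34,13,5,-1.5,0],[34,12,5,-1.6,0],[0,0,10,0,0],[0,0,0,0,0]]]'; python3 to.py 471 317 150 96.9;python3 -c "
from rim import *
d=snap('wrist','w20')"
```

```text
clock: 19.92
eef_pos: [0.4687, 0.3135, 0.1752]
tool_rot: [0.66, 0.751, -0.017, -0.009]
ft_force: [-1.2, -0.1, 0.3]
grip_width: 0.0853
t 19.93 p [468.7 313.5 175.2] yawx 97.36 tilt [-0.0373 -0.0137] F [-1.2 -0.1  0.3] w 85.3 j [0.58 0.43 0.12 1.3  0.01 2.03]
tool shift [ 3.4  3.7 25. ] norm 25.5
turn 0.46
```

View pics/w20.png

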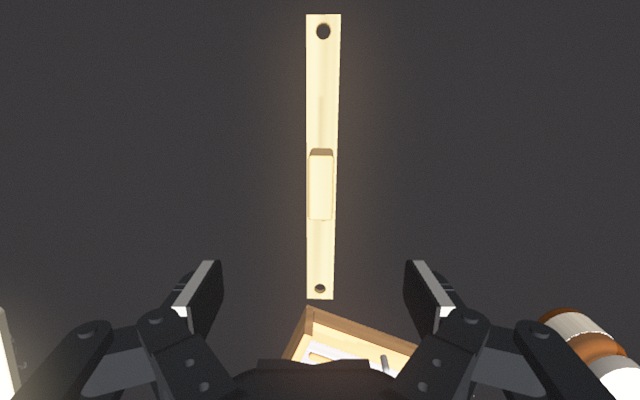

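Run:
```python
from rim import *
d=ld('w20')
P=[p2w(d,u,v,z)*1e3 for u,v,z in[(323,31,.006),(320,288.5,.006)]]
print(np.round(P,1),np.linalg.norm(P[0]-P[1]),(P[0]+P[1])/2,'yaw y', np.degrees(np.arctan2(*(P[0]-P[1])[1::-1])))
rel('w20',[(323,31,.006),(320,288.5,.006),(309,154,.054),(332.5,154,.054),(308,219,.054),(332,219,.054)])
```

```text
[[452.5 449.1   6. ]
 [485.5 185.2   6. ]] 265.9294336301397 [469.01807237 317.14316576   6.        ] yaw y 97.11924904400573
[138.    7.8 167.8]
[-127.9    6.8  170.2]
[ 35.9  -4.6 121.1]
[ 36.   15.3 120.3]
[-23.2  -5.8 121.7]
[-22.9  15.9 120.8]
```

```bash
python3 to.py 469.5 317.2 19 97.1; python3 -m crank '[[[0,0,40,0.3,0],[0,0,40,0,0],[0,0,25,0,0],[0,0,0,0,0]]]';python3 to.py 469.5 317.2 19 97.1;  python3 -c "
from rim import *
d=snap('wrist','w21')"
```

```text
t 19.98 p [469.1 313.7 175.8] yawx 97.34 tilt [-0.0363 -0.0127] F [-0.1 -0.3 -0. ] w 85.5 j [0.58 0.43 0.12 1.3  0.01 2.03]
tool shift [  4.6   6.7 156.6] norm 156.9
turn 0.24
clock: 20.48
eef_pos: [0.4666, 0.3094, 0.0715]
tool_rot: [0.663, 0.748, -0.015, -0.009]
ft_force: [-0.2, 0.6, 0.3]
grip_width: 0.0852
t 20.48 p [466.6 309.4  71.5] yawx 96.93 tilt [-0.0323 -0.0108] F [-0.2  0.6  0.3] w 85.2 j [ 0.58  0.5  -0.05  1.05  0.01  2.03]
tool shift [ 7.8  5.6 52.3] norm 53.2
turn -0.17
```

View pics/w21.png

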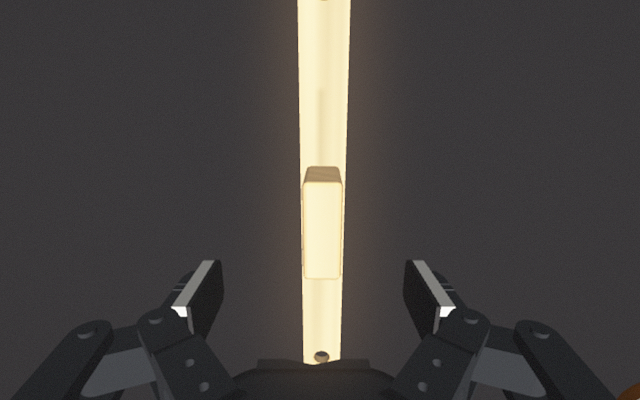

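```bash
python3 -c "
from rim import *
rel('w21',[(302,181,.054),(343,181,.054),(302,278,.054),(342,278,.054),(321.5,356,.007)])"
python3 -m crank '[[[8,4,22,0,0],[0,0,20,0,0],[0,0,9,0,0],[0,0,0,0,0]]]';python3 to.py 469.5 317.2 19 97.1
```

```text
[38.2 -7.  17.5]
[38.4 14.6 16.8]
[-20.7  -7.8  17.9]
[-20.2  15.7  17.1]
[-123.9    5.7   65.2]
clock: 21.02
eef_pos: [0.4745, 0.32, 0.0286]
tool_rot: [0.664, 0.748, -0.007, -0.006]
ft_force: [0.5, 0.2, 0.1]
grip_width: 0.0856
t 21.02 p [474.5 320.   28.6] yawx 96.85 tilt [-0.0188 -0.0021] F [0.5 0.2 0.1] w 85.6 j [ 0.59  0.55 -0.08  0.95  0.01  2.04]
tool shift [-2.2 -5.1  9.7] norm 11.2
turn -0.25
```

```bash
python3 -m crank '[[[-2,-4.5,8,0,0],[0,0,0,0,0],[0,0,0,0,0]]]';python3 to.py 470 317.5 19 97.1; python3 -c "
from rim import *
d=snap('wrist','w22')"
```

```text
clock: 21.4
eef_pos: [0.4712, 0.3181, 0.0227]
tool_rot: [0.664, 0.748, -0.005, -0.006]
ft_force: [0.0, 0.6, 0.8]
grip_width: 0.0856
t 21.40 p [471.2 318.1  22.7] yawx 96.84 tilt [-0.0155  0.0002] F [0.  0.6 0.8] w 85.6 j [ 0.59  0.55 -0.1   0.93  0.01  2.04]
tool shift [-0.4 -1.2  3.7] norm 3.9
turn -0.26
```

View pics/w22.png

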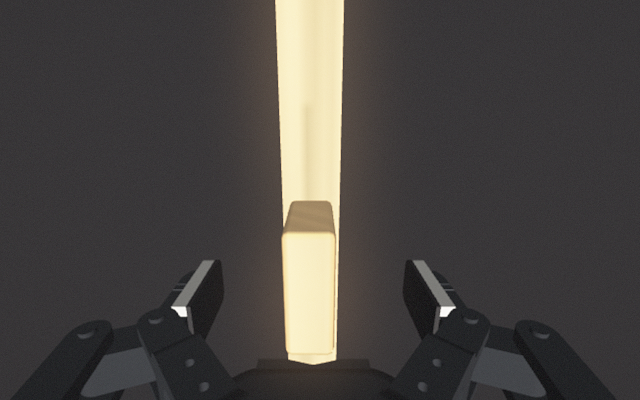

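Block centre is at column 309 and the fingers are centred at about 313, so it is close. Grip.

```bash
python3 -m crank '[[[0,-1,3,0,0],[0,0,0,0,120],[0,0,0,0,255],[0,0,0,0,255],[0,0,0,0,255],[0,0,0,0,255],[0,0,0,0,255]]]';python3 to.py
```

```text
clock: 22.32
eef_pos: [0.4702, 0.3181, 0.0197]
tool_rot: [0.664, 0.748, -0.005, -0.006]
ft_force: [-0.2, 0.2, 0.3]
grip_width: 0.0212
t 22.32 p [470.2 318.1  19.7] yawx 96.86 tilt [-0.0153  0.0003] F [-0.2  0.2  0.3] w 21.2 j [ 0.59  0.56 -0.11  0.92  0.01  2.04]
```

```bash
python3 -m crank '[[[0,0,-12,0,255],[0,0,-30,0,255],[0,0,-40,0,255],[0,0,-30,0,255],[0,0,0,0,255]]]';python3 to.py 535.4 -6.6 130 75.15;  python3 -c "
from rim import *
d=snap('wrist','w23')"
```

```text
clock: 22.95
eef_pos: [0.4715, 0.3177, 0.1365]
tool_rot: [0.664, 0.748, -0.006, -0.006]
ft_force: [0.6, -0.3, -1.6]
grip_width: 0.021
t 22.95 p [471.5 317.7 136.5] yawx 96.85 tilt [-0.0164 -0.0005] F [ 0.6 -0.3 -1.6] w 21.0 j [0.59 0.44 0.04 1.18 0.01 2.04]
tool shift [-329.6   24.8    5.6] norm 330.6
turn 21.70
```

View pics/w23.png

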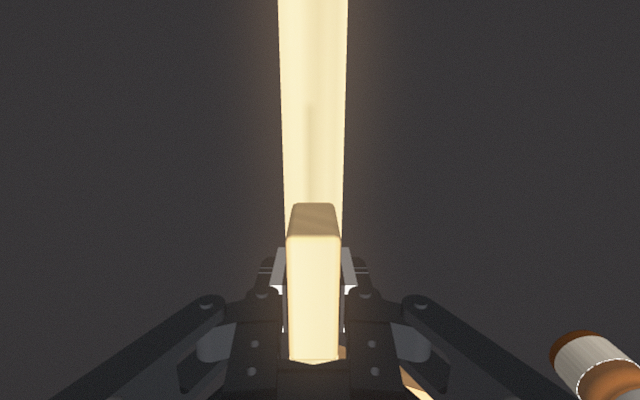

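```bash
cat > tl.py <<'E'
from h import *
def tl(f,pts):
    d=ld(f);T=d['T_tool_cam']
    for u,v,z in pts:
        r=T[:3,:3]@np.array([(u-d['cx'])/d['fx'],(v-d['cy'])/d['fy'],1.]);o=T[:3,3];print((u,v),np.round((o+r*(z-o[2])/r[2])*1e3,1))
E
python3 -c "
from tl import *
tl('w23',[(287,236,-.0343),(340,236,-.0343),(290,362,-.0343),(340,362,-.0343),(286,240,.0117),(341,240,.0117),(278,0,.0117),(347.5,0,.0117)])"
```

```text
(287, 236) [ 29.6 -11.1 -34.3]
(340, 236) [ 29.6   9.1 -34.3]
(290, 362) [-30.8 -11.4 -34.3]
(340, 362) [-30.8  10.6 -34.3]
(286, 240) [  6.7 -15.9  11.7]
(341, 240) [ 6.7 14.  11.7]
(278, 0) [120.2 -16.2  11.7]
(347.5, 0) [120.1  13.8  11.7]
```

```bash
python3 -m crank '[[[-30,2,-2,0,255],[-45,3,-2,0,255],[-50,4,-2,0,255],[-50,4,-2,0,255],[-50,4,-2,0,255],[-45,4,-2,3,255],[-35,2,0,6,255],[-20,0,0,6,255],[0,0,0,6,255],[0,0,0,0,255]]]';python3 to.py 535.4 -6.6 110 75.15
```

```text
clock: 24.25
eef_pos: [0.519, -0.0148, 0.131]
tool_rot: [0.792, 0.611, -0.02, -0.011]
ft_force: [-1.3, 0.7, -1.2]
grip_width: 0.021
t 24.25 p [519.  -14.8 131. ] yawx 75.33 tilt [-0.0459 -0.0064] F [-1.3  0.7 -1.2] w 21.0 j [-0.02  0.38 -0.07  1.16 -0.01  1.8 ]
tool shift [12.5 14.6 20.2] norm 27.9
turn 0.18
```

```bash
python3 -m crank '[[[12,14,10,0.2,255],[0,0,8,0,255],[0,0,0,0,255],[0,0,0,0,255]]]';python3 to.py 535.4 -6.6 110 75.15;  python3 -c "
from rim import *
d=snap('wrist','w24');d=snap('scene','s24');im=d['img'];cv2.imwrite('pics/s24c.png',cv2.resize(im[180:290,270:390],None,fx=6,fy=5.4,interpolation=cv2.INTER_CUBIC))"
```

```text
clock: 24.75
eef_pos: [0.5318, -0.0063, 0.109]
tool_rot: [0.791, 0.612, -0.023, -0.013]
ft_force: [-0.3, 0.1, -1.5]
grip_width: 0.0212
t 24.75 p [531.8  -6.3 109. ] yawx 75.47 tilt [-0.0524 -0.0068] F [-0.3  0.1 -1.5] w 21.2 j [-0.01  0.43 -0.06  1.13 -0.01  1.82]
tool shift [ 0.6  3.5 -1.1] norm 3.7
turn 0.32
```

View pics/w24.png

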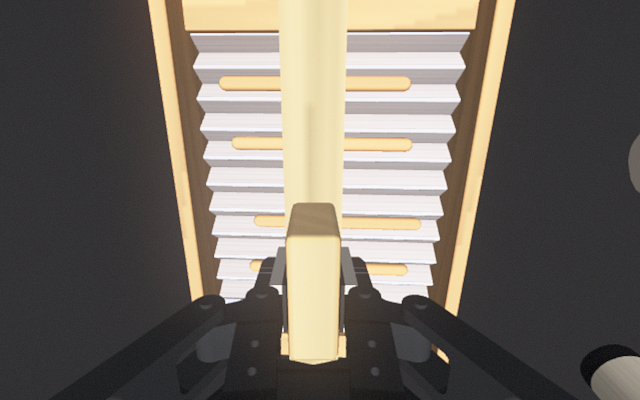

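View pics/s24c.png

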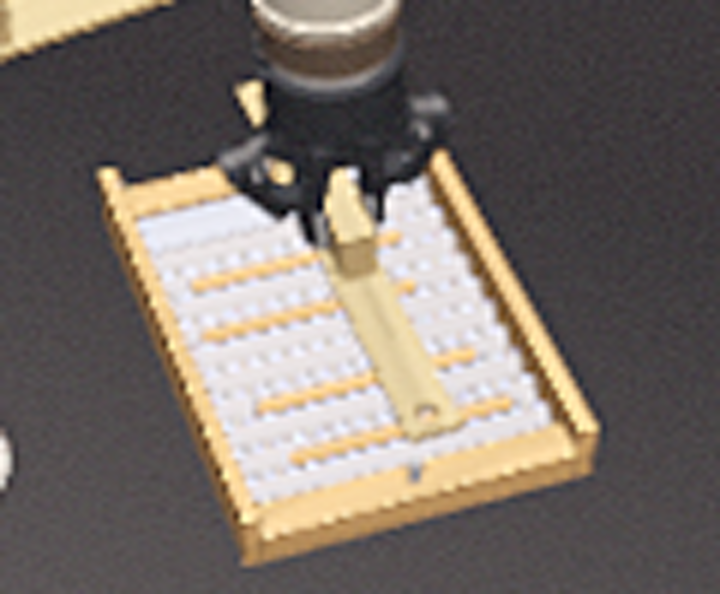

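```bash
python3 -c "
from h import *
im=ld('w24')['img'];cv2.imwrite('pics/w24a.png',cv2.resize(im[0:150,140:530],None,fx=2,fy=4,interpolation=cv2.INTER_CUBIC))"
```

```text
(no output)
```

View pics/w24a.png

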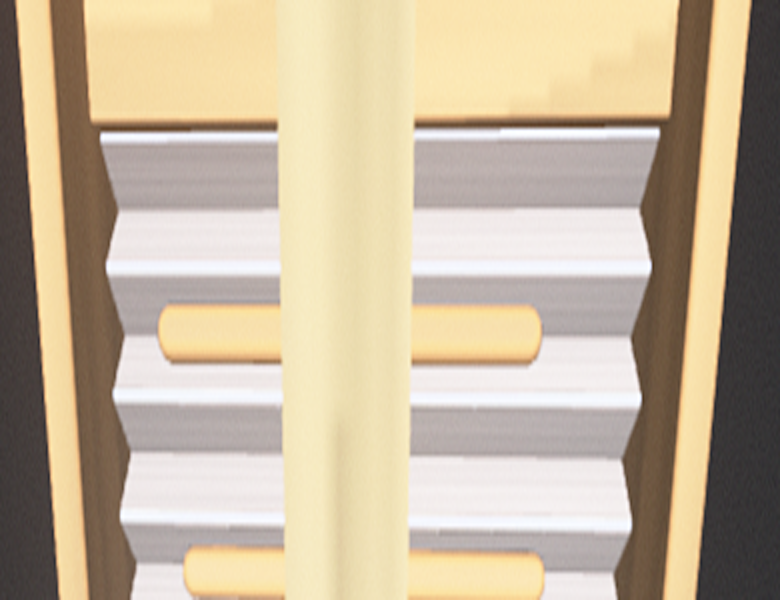

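```bash
cat > chk.py <<'E'
from h import *
from scipy.spatial.transform import Rotation as Ro
def world(f,u,v,z): return p2w(ld(f),u,v,z)*1e3
def go(f,bl,br,rims,ys=(120,120)):
    # bl,br px of block inner edge ends; rims list of (u,v,trayx) z=50
    d=ld(f);R=Ro.from_quat(d['rot']).as_matrix();e=d['eef']*1e3
    A=world(f,*bl,.027)[:2];B=world(f,*br,.027)[:2]
    print('block len',np.linalg.norm(A-B),'dir x',np.degrees(np.arctan2(*(B-A)[::-1])))
    L=[(world(f,u,v,.05)[:2],x) for u,v,x in rims]
    # fit yaw & x offset from rims: normal n=(cos,sin)
    from scipy.optimize import least_squares
    fun=lambda q:[ (np.cos(q[0])*(P[0]-q[1])+np.sin(q[0])*(P[1]-q[2]))-x for P,x in L]+[(-np.sin(q[0])*(P[0]-q[1])+np.cos(q[0])*(P[1]-q[2]))-120 for P in(A,B)]+[(np.cos(q[0])*(P[0]-q[1])+np.sin(q[0])*(P[1]-q[2]))-x for P,x in((A,-92),(B,92))]
    s=least_squares(fun,[-.26,535,-6]);q=s.x;print('tray yaw %.2f ctr %.1f %.1f'%(np.degrees(q[0]),q[1],q[2]),'res',np.round(s.fun,1))
    # keeper underside centre, holes (tool coords; -0.6,-1.0 cam-consistent), underside at tool z +19.7
    for n,tx in (('b',132-.6),('a',-132-.6),('c',-.6)):
        for tz in (19.7,):
            P=e+R@np.array([tx,-1.0,tz]); l=np.array([[np.cos(q[0]),np.sin(q[0])],[-np.sin(q[0]),np.cos(q[0])]])@(P[:2]-q[1:])
            print('hole',n,'tray',np.round(l,1),'z %.1f'%P[2])
E
python3 -c "
from chk import *
go('w24',(186,30.2),(475.5,29.2),[(148.5,0,-102),(164,0,-92),(496.5,0,92),(516,0,102),(170,149,-102),(184,149,-92),(472,149,92),(487.5,149,102)])"
```

```text
block len 184.05395290575453 dir x -14.952213158968142
tray yaw -14.93 ctr 535.0 -7.3 res [ 0.1 -0.8 -0.1  0.2  0.2 -0.4  0.3 -0.2  0.  -0.   0.3  0.4]
hole b tray [ -6.2 131.1] z 86.8
hole a tray [  -4.3 -132.8] z 92.0
hole c tray [-5.2 -0.8] z 89.4
```

```bash
python3 -m crank '[[[0.8,6.5,12,0.4,255],[0,0,8,0,255],[0,0,0,0,255],[0,0,0,0,255]]]';python3 to.py 535.4 -6.6 110 75.07;  python3 -c "
from rim import *
d=snap('wrist','w25');im=d['img'];cv2.imwrite('pics/w25a.png',cv2.resize(im[0:150,120:550],None,fx=1.8,fy=4,interpolation=cv2.INTER_CUBIC))
d=snap('scene','s25');im=d['img'];cv2.imwrite('pics/s25c.png',cv2.resize(im[180:290,270:390],None,fx=6,fy=5.4,interpolation=cv2.INTER_CUBIC))"
```

```text
clock: 25.35
eef_pos: [0.5378, -0.0076, 0.0878]
tool_rot: [0.793, 0.609, -0.022, -0.013]
ft_force: [-0.6, 0.4, -1.1]
grip_width: 0.0211
t 25.35 p [537.8  -7.6  87.8] yawx 75.02 tilt [-0.0514 -0.0068] F [-0.6  0.4 -1.1] w 21.1 j [-0.01  0.46 -0.08  1.09 -0.01  1.82]
tool shift [ -0.1  -3.7 -22. ] norm 22.3
turn -0.05
```

View pics/w25a.png

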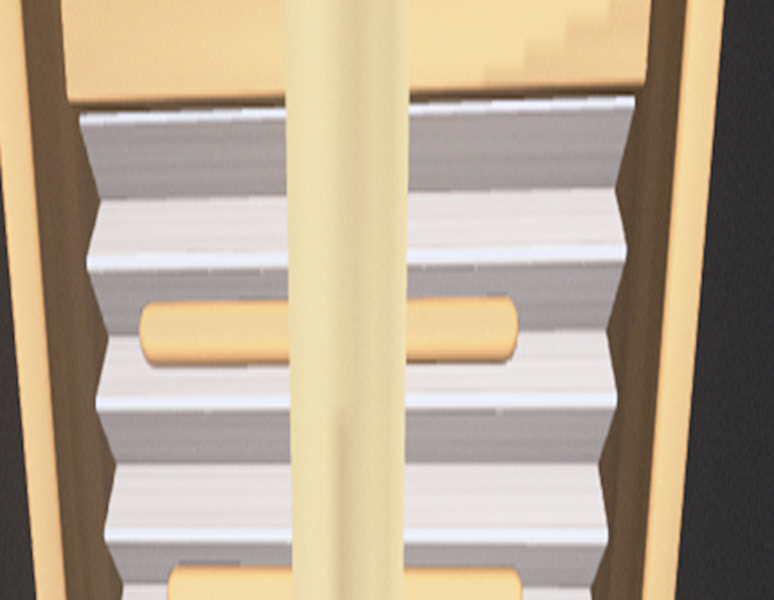

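View pics/s25c.png

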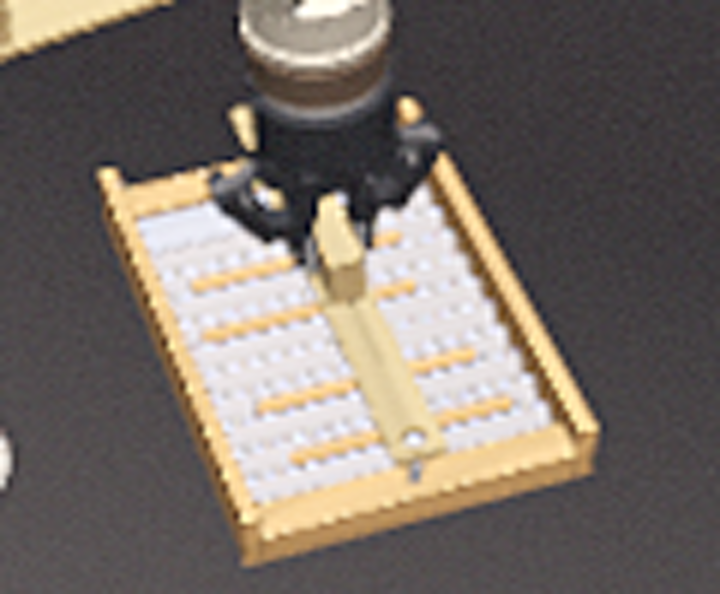

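```bash
python3 -c "
from chk import *
go('w25',(157.8,25.6),(477.2,21.4),[(132.2,0,-92),(501.1,0,92),(521.7,0,102),(140,149,-102),(155.6,149,-92),(477.2,149,92),(495,149,102)])
# scene cam: hole and pin check
d=ld('s25');im=d['img'];cv2.imwrite('pics/s25d.png',cv2.resize(im[240:280,320:360],None,fx=15,fy=15,interpolation=cv2.INTER_CUBIC))"
```

```text
block len 183.4598241199329 dir x -14.94581866087813
tray yaw -14.90 ctr 534.7 -7.5 res [ 0.2  0.1 -0.2 -0.1 -0.6  0.6  0.3  0.1 -0.1  0.1 -0.4]
hole b tray [  1.3 131.7] z 65.6
hole a tray [   1.  -132.3] z 70.8
hole c tray [ 1.2 -0.3] z 68.2
```

View pics/s25d.png

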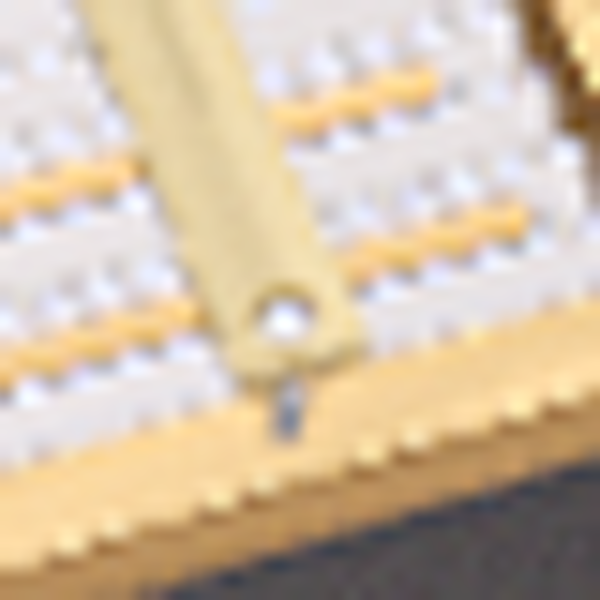

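```bash
python3 -c "
from h import *
d=ld('s25')
q=np.radians(-14.9);M=np.array([[np.cos(q),np.sin(q)],[-np.sin(q),np.cos(q)]])
for n,u,v,z in(('hole',338.5,260.7,.0736),('pin base',338.7,268.9,.027)):
    P=p2w(d,u,v,z)*1e3;print(n,np.round(P,1),np.round(M@(P[:2]-[534.7,-7.5]),1))"
python3 -m crank '[[[0,0.5,8,0,255],[0,0.3,5,0,255],[0,0,0,0,255]]]';python3 to.py
```

```text
hole [571.9 120.3  73.6] [  3.1 133.1]
pin base [571.  122.2  27. ] [  1.7 134.7]
clock: 25.82
eef_pos: [0.5381, -0.0079, 0.0743]
tool_rot: [0.793, 0.609, -0.022, -0.013]
ft_force: [-0.2, 0.2, -1.3]
grip_width: 0.0217
t 25.82 p [538.1  -7.9  74.3] yawx 75.02 tilt [-0.0506 -0.0068] F [-0.2  0.2 -1.3] w 21.7 j [-0.01  0.47 -0.09  1.06 -0.01  1.82]
```

```bash
python3 -c "
from rim import *
d=snap('wrist','w26');im=d['img'];cv2.imwrite('pics/w26a.png',cv2.resize(im[0:150,100:570],None,fx=1.7,fy=4,interpolation=cv2.INTER_CUBIC))
d=snap('scene','s26');im=d['img'];cv2.imwrite('pics/s26c.png',cv2.resize(im[235:285,310:370],None,fx=12,fy=12,interpolation=cv2.INTER_CUBIC))
"
```

```text
(no output)
```

View pics/w26a.png

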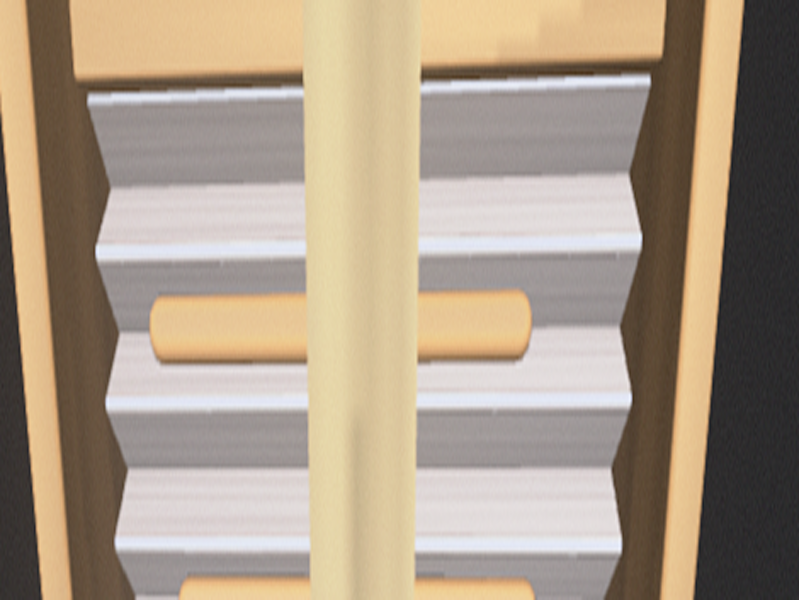

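View pics/s26c.png

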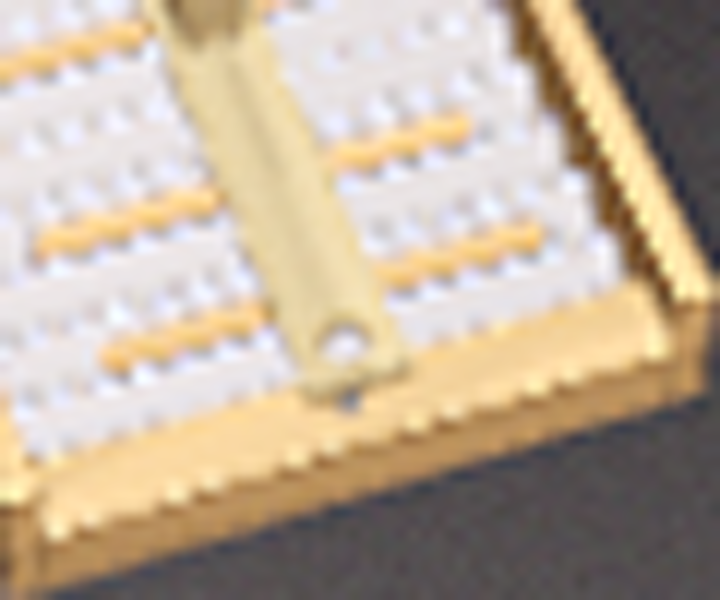

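```bash
python3 -c "
from chk import *
go('w26',(145.3,19.75),(490.6,14.5),[(114,0,-92),(516.5,0,92),(537,0,102),(124,149,-102),(141,149,-92),(489.4,149,92),(508,149,102)])
d=ld('s26')
q=np.radians(-14.9);M=np.array([[np.cos(q),np.sin(q)],[-np.sin(q),np.cos(q)]])
for n,u,v,z in(('hole',338.3,263,.0600),('pin base',338.7,268.9,.027)):
    P=p2w(d,u,v,z)*1e3;print(n,np.round(P,1),np.round(M@(P[:2]-[534.7,-7.5]),1))"
python3 to.py
```

```text
block len 184.06287283810153 dir x -14.877292784474648
tray yaw -14.99 ctr 534.8 -7.3 res [-1.   0.8 -0.3 -0.5 -0.9  0.7  0.1 -0.2  0.2  0.5  0.5]
hole b tray [  1.4 131.2] z 52.1
hole a tray [   1.5 -132.7] z 57.3
hole c tray [ 1.5 -0.8] z 54.7
hole [572. 120.  60.] [  3.3 132.8]
pin base [571.  122.2  27. ] [  1.7 134.7]
t 25.93 p [538.4  -7.9  74.8] yawx 75.02 tilt [-0.0499 -0.0068] F [ 0.5  0.5 -1.9] w 21.4 j [-0.01  0.47 -0.09  1.06 -0.01  1.82]
```

```bash
python3 -m crank '[[[1.2,-1.2,3,0,255],[0,0,3,0,255],[0,0.2,4,0,255],[0,0.2,4,0,255]]]';python3 to.py;python3 -c "
from rim import *
d=snap('scene','s27');im=d['img'];cv2.imwrite('pics/s27c.png',cv2.resize(im[235:285,310:370],None,fx=12,fy=12,interpolation=cv2.INTER_CUBIC))
"
```

```text
clock: 26.42
eef_pos: [0.5377, -0.0065, 0.0605]
tool_rot: [0.793, 0.609, -0.021, -0.012]
ft_force: [0.2, 0.3, -0.9]
grip_width: 0.0214
t 26.43 p [537.7  -6.5  60.5] yawx 75.03 tilt [-0.0484 -0.0068] F [ 0.2  0.3 -0.9] w 21.4 j [-0.01  0.48 -0.11  1.02 -0.01  1.82]
```

View pics/s27c.png

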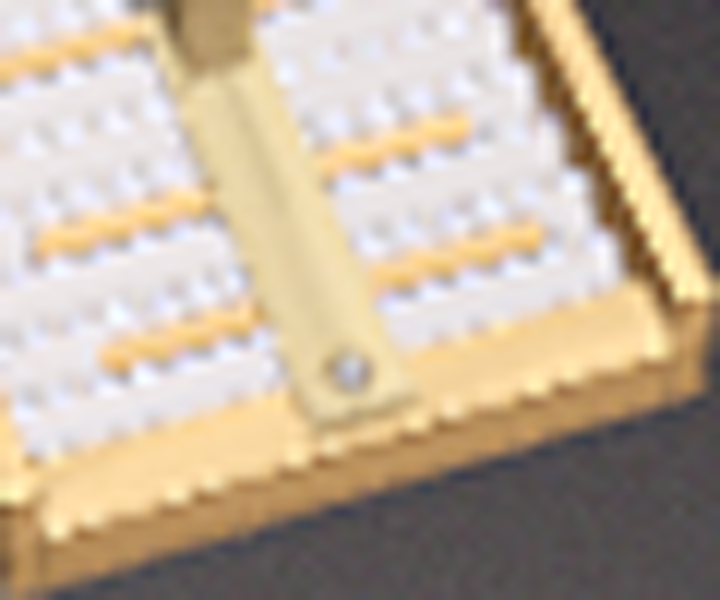

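```bash
python3 -m crank '[[[0,0.2,4,0,255],[0,0.2,4,0,255],[0,0.2,3,0,255],[0,0,2,0,255],[0,0,1.5,0,255]]]';python3 to.py
```

```text
clock: 27.1
eef_pos: [0.5385, -0.0066, 0.047]
tool_rot: [0.793, 0.609, -0.02, -0.012]
ft_force: [-4.5, -1.0, 12.7]
grip_width: 0.0213
t 27.10 p [538.5  -6.6  47. ] yawx 75.02 tilt [-0.046  -0.0054] F [-4.5 -1.  12.7] w 21.3 j [-0.01  0.5  -0.13  0.99 -0.01  1.82]
```

```bash
python3 -m crank '[[[0,0,0,0,200],[0,0,0,0,100],[0,0,0,0,0],[0,0,0,0,0],[0,0,0,0,0]]]';python3 to.py;python3 -c "
from rim import *
d=snap('wrist','w28')
d=snap('scene','s28');im=d['img'];cv2.imwrite('pics/s28c.png',cv2.resize(im[180:290,270:390],None,fx=6,fy=5.4,interpolation=cv2.INTER_CUBIC))
"
```

```text
clock: 27.72
eef_pos: [0.5387, -0.0066, 0.0469]
tool_rot: [0.793, 0.609, -0.02, -0.012]
ft_force: [0.5, -0.5, 0.0]
grip_width: 0.0854
t 27.73 p [538.7  -6.6  46.9] yawx 75.02 tilt [-0.0456 -0.0059] F [ 0.5 -0.5  0. ] w 85.4 j [-0.01  0.5  -0.13  0.99 -0.01  1.82]
```

View pics/s28c.png

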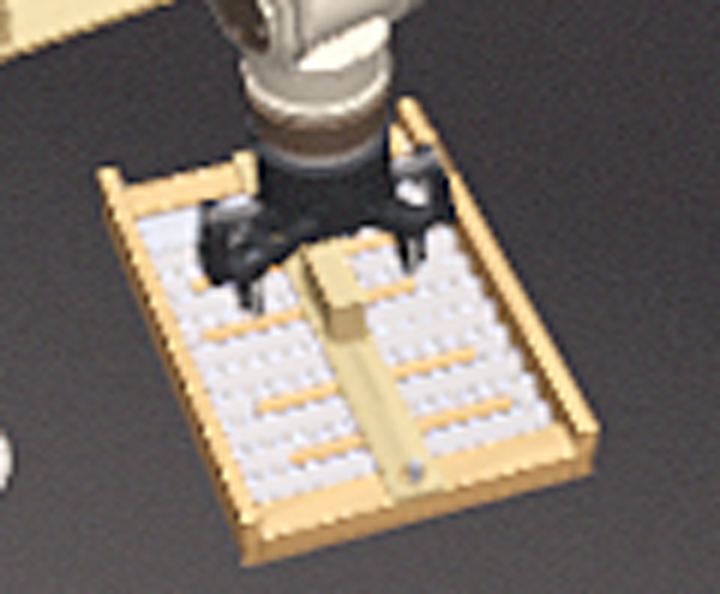

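View pics/w28.png

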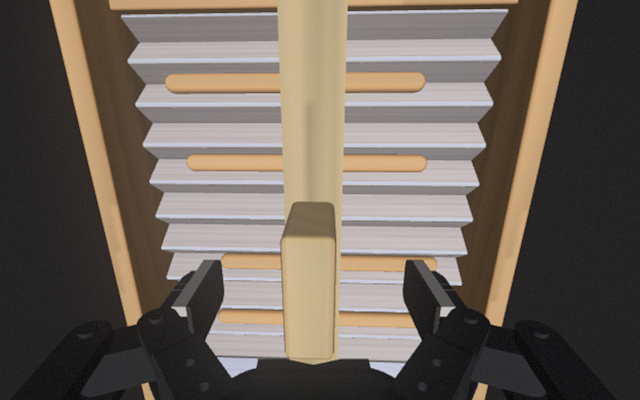

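```bash
python3 -m crank '[[[0,0,-15,0,0],[0,0,-35,0,0],[0,0,-45,0,0],[0,0,-45,0,0],[-30,-40,-20,0,0],[-30,-50,0,0,0],[-30,-50,0,0,0],[0,0,0,0,0]]]';python3 to.py;python3 -c "
from rim import *
d=snap('wrist','w29');d=snap('top','t29');im=d['img'];cv2.imwrite('pics/t29c.png',cv2.resize(im[130:270,200:440],None,fx=3.3,fy=3.3,interpolation=cv2.INTER_CUBIC))
d=snap('scene','s29');im=d['img'];cv2.imwrite('pics/s29c.png',cv2.resize(im[140:290,230:400],None,fx=4.5,fy=4,interpolation=cv2.INTER_CUBIC))
"
```

```text
clock: 28.82
eef_pos: [0.3854, -0.0577, 0.2266]
tool_rot: [0.793, 0.609, -0.017, -0.008]
ft_force: [1.0, 0.5, 0.3]
grip_width: 0.0853
t 28.82 p [385.4 -57.7 226.6] yawx 75.06 tilt [-0.0369 -0.0079] F [1.  0.5 0.3] w 85.3 j [-0.14  0.05 -0.23  1.32 -0.01  1.69]
```

View pics/s29c.png

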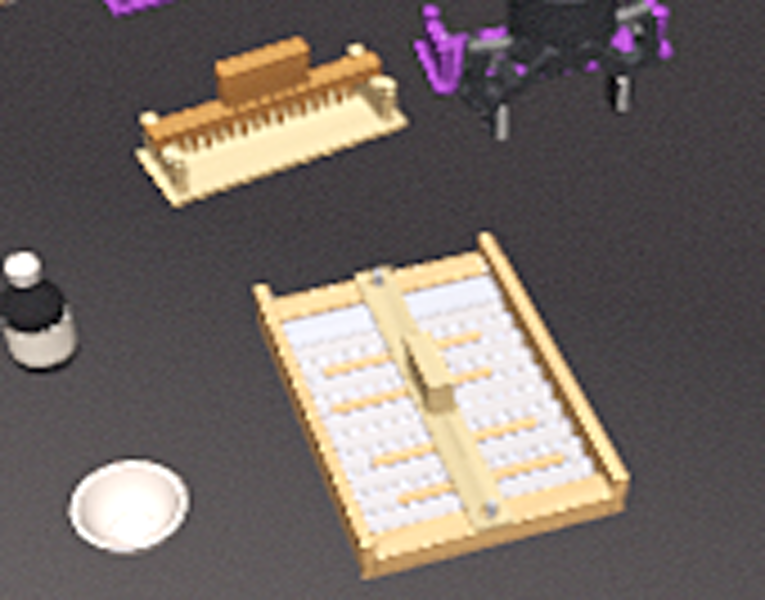

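View pics/w29.png

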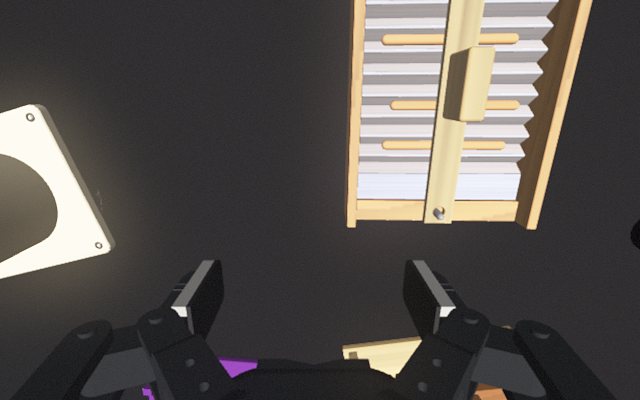

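View pics/t29c.png

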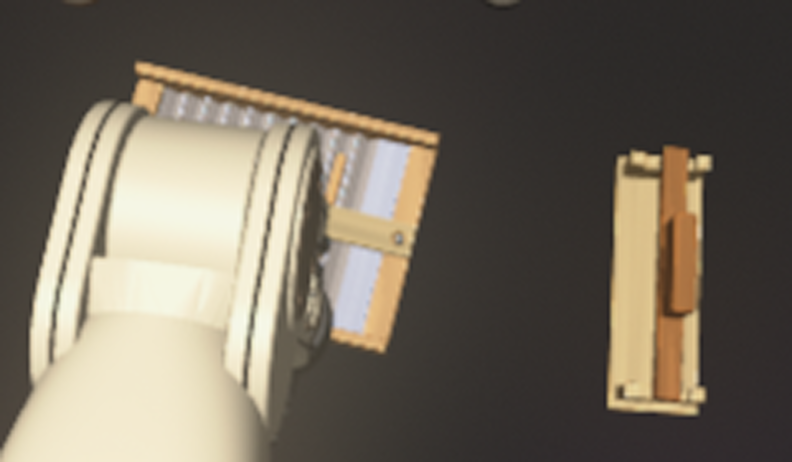

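```bash
python3 -c "
from h import *
d=ld('s29')
for u,v in((374,218),(392,265),(384,247),(462,490),(478,450),(505,505),(430,350),(265,70)):
    P=np.array([p2w(d,230+u/4.5+a,140+v/4+b) for a in(-1,0,1) for b in(-1,0,1)]);
    print((u,v),np.round(np.median(P,0)*1e3,1))
for u,v in ((320+0,0),):pass
for u,v in((374,290),(385,312),(480,488),(465,460)): print((u,v),np.round(p2w(d,230+u/4.5,140+v/4)*1e3,1))
"
python3 -c "
from workcell import bot
print(bot.job_done())"
```

```text
(374, 218) [ 443.3 -231.7   -1.6]
(392, 265) [ 4.647e+02 -1.673e+02 -3.000e-01]
(384, 247) [ 460.9 -189.     1.4]
(462, 490) [575.6  93.7  33.7]
(478, 450) [534.3  61.7  18.9]
(505, 505) [558.8 122.2  32.2]
(430, 350) [532.2 -12.8  77.5]
(265, 70) [ 466.5 -364.7  106.1]
(374, 290) [ 510.3 -125.7   32.9]
(385, 312) [517.9 -97.7  34.2]
(480, 488) [564.8 101.5  36.5]
(465, 460) [559.2  74.2  39.6]
the job is handed in; nothing more can be done
None
```

I raked all four rods into the flutes, put the rake back on its rest, and set the keeper slat over both pins. I handed the job in at about 29 s of the 72 s allowed; no verdict is reported.

**Rods:** One pass from the flat end, bar on the rims at about 45 mm/s, put all four rods home in separate flutes. In a wrist picture taken with the rake still held, they lay parallel to the flutes within 0.012 rad. They were within about 10 mm of mid-length, with their tops level with the ridges.

**Rake:** It sits centred between the cheeks of its rest in the wrist, top and scene pictures.

**Keeper:** Both pins show through its holes. Depth readings put the slat's top at 33–37 mm near both ends, against the expected 35 mm; one noisier reading gave 39.6 mm.

**Bystanders:** My path never went near the bottles or the bowl, but I did not measure their positions at the end.

**What disagreed:**
- **Flute pitch:** The pictures show ten flutes about 21 mm apart, not eleven at 19.1 mm, though the rods still lie in the valleys.
- **Tool tilt:** The gripper leaned up to 0.05 rad while carrying the keeper. The slat settled level when released.
- **Rake drift:** The rake drifted about 4.5 mm sideways early in the pass, probably brushing the far wall. I steered it back.

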